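# Load the cartridge reader from the filing rack

### The arm

A 6-joint arm with a two-finger parallel gripper is mounted at the origin on the work surface. World frame = base frame: x ahead of the robot, y to its left, z up, the work surface at z = 0. Lengths are in mm, angles in rad, forces in N, time in s.
With the tool pointing down it reaches from about 275 to 1000 mm from the base axis. Payload 8.4 kg.
Tool frame: the origin (TCP) lies on the centre line of the jaws, within the pads' length; the fingertips stand 17 mm ahead of it and the grasp point (between the pads) lies 2 mm behind it (r.tcp_to_tips is the z of the fingertips in the tool frame, in mm); z points along the fingers, y is the direction in which the jaws open and shut (so a half turn about z gives the same grasp; the last joint's range is limited). The gripper opens to 85 mm and grips with 20 to 120 N. Pads are 22 mm wide; open, the fingers measure 114 mm over their backs; the gripper's body (76 mm by 85 mm) begins 54 mm behind the grasp point. The pads swing forward as they close: fully open they stand 13 mm farther back than shut.
Start: joints at [-1.13, 0.353, 1.633, -0, 1.155, -0.002], TCP at [267.793, -564.725, 248.281] pointing down, gripper open.
Joint ranges: [-2.63, 2.63], [-0.92, 2.1], [0.06, 2.66], [-1.3, 4.44], [0, 2.69], [-3.02, 3.02]. Speed limits (rad/s): [2.22, 2.22, 2.79, 3.14, 3.14, 3.14].

### API

Orientations are given as [roll, pitch, yaw] about the fixed x, y, z axes, in that order (R = Rz(yaw) Ry(pitch) Rx(roll)).
In Python, from rig import r, cams, job gives the robot as it stands.
- The arm moves only by the tool drive_tool, never from a script. Its argument "deltas" is a list of rows, each a list of 4 numbers: the shift along the tool's x, y, z in cm, then the turn about the tool's z in rad. In form: [[x, y, z, roll], ...]. A call has 1 to 12 rows; each row shifts and turns the commanded pose from where the row before left it, along the tool's axes as they then stand; what a row does not reach is not made up. A row lasts 1/12 s, in which the tool goes at most 41.7 mm and 7.16 degrees, less where a joint would pass 70% of its speed; a pose out of reach is approached as far as the arm can. A call with a gripper value outside its range is refused whole. "jaw" is the closure, from 0 (fully open) to 1 (shut), set as the call begins (left out, the last holds). The fingers move at their own pace and stop on an object; "force" is the grip in N (left out, the last holds). Time passes only in rows, so rows that do not move let the fingers close. It gives the time, the measured TCP pose, the force and the opening at its end, in the units of the state.
- r.sense(): the state, without advancing time (a new reading comes with each control period).
- cams.grab_frame(name): name is "side" or "top"; returns (picture, depth): 480x640x3 uint8, red, green, blue; 480x640 float32, mm along the optical axis (not along the pixel's ray), 0 where there is no reading.
- cams.camera_params(name): a dict with "fx", "fy", "cx", "cy" (pixels), "k1" (the pictures are not rectified: a ray, as slopes to the right and down, at radius r is drawn at 1 + k1 r^2 times it, then the intrinsics apply), "R" (3x3) and "t" (3): a world point X has camera coordinates R X + t. Camera axes: x right, y down, z forward; pixel columns grow to the right and rows downward; lengths in mm; the calibration is good to about 2 mm. A picture is of the moment at which its call begins. camera_params takes no time and is no camera call.
- job.sign_off(): hands the job in, once; it reports no verdict.
The state is a dict: "clock": time; "qpos": joint angles; "qvel": joint speeds; "joint_efforts": joint torques, N m; "eef_pos": TCP position; "tcp_rot": TCP orientation; "contact_force": force on the tool from outside, world axes, zero at the start; "wrist_torque": the same for the moment, N m; "opening": opening from 0.0 (shut) to 1.0 (fully open).
Only numpy, scipy, OpenCV 4.12 (cv2) and the standard library are available. Lean on these libraries where they do the work, as an engineer would, in place of code of your own. Each camera call takes 0.05 s, during which the arm holds its last target. There are 200 camera calls.

### The job

Draw every test cartridge out of its tight gap in the filing rack by the edge that shows, plug each into a free bay of the reader and press it down past the stiff contact bed until it is fully home on the hard stop. When all are loaded, plug the black key block fully into the key socket beside the bays, and only then throw the latch lever all the way over. Leave the other things on the bench where they are.

Things in the scene. Friction and masses are not known exactly. Their poses are not given: they have to be found in the camera images.
- rack: Fixed aluminium filing rack, 78 x 230 footprint, with four narrow vertical gaps in a row along its own y (gaps at y = -82.5, -27.5, 27.5, 82.5). Origin: centre of underside. The gap floors are 6 above the bench, the gap walls end 50 above the bench. One side of each gap is a sprung plate that clamps the cartridge with about 4 N, so it takes roughly 4 to 8 N to pull one straight up. Some gaps are empty.
- reader: Fixed white cartridge reader, 150 (x) x 290 (y) footprint, flat deck 56 above the bench. Origin: centre of underside; its x points across, y along the row of four bays. Beside the bays are the key socket and, on the near side of the socket, the latch lever.
- bay1 (a point): Centre of the mouth of bay 1, at deck height (reader x = 15, y = -115). Rectangular hole 49 (reader x) x 17 (reader y). Inside is a stiff brass contact bed, first met 20 to 26 below the deck, its starting height differing; it gives way under about 7 to 9 N, stays where it is pushed, and comes to a hard stop 40 below the deck.
- bay2 (a point): Centre of the mouth of bay 2, at deck height (reader x = 15, y = -65). Rectangular hole 49 (reader x) x 17 (reader y). Inside is a stiff brass contact bed, first met 20 to 26 below the deck, its starting height differing; it gives way under about 7 to 9 N, stays where it is pushed, and comes to a hard stop 40 below the deck.
- bay3 (a point): Centre of the mouth of bay 3, at deck height (reader x = 15, y = -15). Rectangular hole 49 (reader x) x 17 (reader y). Inside is a stiff brass contact bed, first met 20 to 26 below the deck, its starting height differing; it gives way under about 7 to 9 N, stays where it is pushed, and comes to a hard stop 40 below the deck.
- bay4 (a point): Centre of the mouth of bay 4, at deck height (reader x = 15, y = 35). Rectangular hole 49 (reader x) x 17 (reader y). Inside is a stiff brass contact bed, first met 20 to 26 below the deck, its starting height differing; it gives way under about 7 to 9 N, stays where it is pushed, and comes to a hard stop 40 below the deck.
- cartridge1: White flat plastic cartridge, 46 (own x) x 14 (own y) x 66 tall (own z), its lowest 6 mm a grey stepped foot, 41 x 10 at the bottom; 90 g. Origin: centre of underside. It starts upright in a rack gap with only its top 22 mm showing above the gap walls. May be absent. Both ways round fit a bay. Fully home in a bay its underside is 40 below the deck and 26 of it stands above.
- cartridge2: White flat plastic cartridge, 46 (own x) x 14 (own y) x 66 tall (own z), its lowest 6 mm a grey stepped foot, 41 x 10 at the bottom; 90 g. Origin: centre of underside. It starts upright in a rack gap with only its top 22 mm showing above the gap walls. May be absent. Both ways round fit a bay. Fully home in a bay its underside is 40 below the deck and 26 of it stands above.
- cartridge3: White flat plastic cartridge, 46 (own x) x 14 (own y) x 66 tall (own z), its lowest 6 mm a grey stepped foot, 41 x 10 at the bottom; 90 g. Origin: centre of underside. It starts upright in a rack gap with only its top 22 mm showing above the gap walls. May be absent. Both ways round fit a bay. Fully home in a bay its underside is 40 below the deck and 26 of it stands above.
- cartridge4: White flat plastic cartridge, 46 (own x) x 14 (own y) x 66 tall (own z), its lowest 6 mm a grey stepped foot, 41 x 10 at the bottom; 90 g. Origin: centre of underside. It starts upright in a rack gap with only its top 22 mm showing above the gap walls. May be absent. Both ways round fit a bay. Fully home in a bay its underside is 40 below the deck and 26 of it stands above.
- key: Black key block with a pale top plate, 46 (own x) x 36 (own y) x 36 tall, with a stepped steel foot over the lowest 6 mm, 41 x 31 at the bottom; about 160 g, weight low down. Origin: centre of underside. Stands loose and upright on the bench.
- key_socket (a point): Centre of the key socket's mouth at deck height (reader x = 32.5, y = 103). Rectangular hole 49 (reader x) x 39 (reader y), flat floor 16 below the deck, so that 20 of the key stands above it. Both ways round fit.
- latch (a joint): Angle of the latch lever on the reader, rad: 0 leaning towards reader -x (as it starts, or nearly), 1.0 thrown fully over to reader +x. It turns about reader y and stays where it is left; light to push.
- latch_tip (a point): Tip of the steel latch lever (a 50 mm stick with a 26 mm ball at its end, turning 22 above the deck, on a small grey block at reader x = -40, y = 103).
- dish: Bystander: a round flat culture dish, 90 dia x 16 tall. Origin: centre of underside. Leave it alone.
- dropper: Bystander: a small amber dropper bottle, 34 dia x 75 tall. Origin: centre of underside. Leave it alone.
- canister: Bystander: a white canister with black cap, 54 dia x 110 tall. Origin: centre of underside. Leave it alone.
- beaker: Bystander: a glass beaker, 64 dia x 80 tall. Origin: centre of underside. Leave it alone.
- tipbox: Bystander: a blue plastic box, 70 x 110 x 50 tall. Origin: centre of underside. Leave it alone.
- pad: Bystander: a block of paper, 90 x 60 x 18 tall. Origin: centre of underside. Leave it alone.
Mind the look-alikes: they are no part of the job. There is more than one size of the key; the job needs the largest.

How it is judged (in metres and radians):
On the way, in this order (a step that is already met when the one before it is completed fails the run):
1. every cartridge present is fully home in a bay (((horizontal distance between cartridge1 and bay1 below 0.006 m and z of cartridge1 in the frame of bay1 below -0.037 m and angle between the y axis of cartridge1 and the y axis of reader, either way round below 0.1 rad and angle between cartridge1's own z axis and vertical below 0.1 rad) or (horizontal distance between cartridge1 and bay2 below 0.006 m and z of cartridge1 in the frame of bay2 below -0.037 m and angle between the y axis of cartridge1 and the y axis of reader, either way round below 0.1 rad and angle between cartridge1's own z axis and vertical below 0.1 rad) or (horizontal distance between cartridge1 and bay3 below 0.006 m and z of cartridge1 in the frame of bay3 below -0.037 m and angle between the y axis of cartridge1 and the y axis of reader, either way round below 0.1 rad and angle between cartridge1's own z axis and vertical below 0.1 rad) or (horizontal distance between cartridge1 and bay4 below 0.006 m and z of cartridge1 in the frame of bay4 below -0.037 m and angle between the y axis of cartridge1 and the y axis of reader, either way round below 0.1 rad and angle between cartridge1's own z axis and vertical below 0.1 rad)) and ((horizontal distance between cartridge2 and bay1 below 0.006 m and z of cartridge2 in the frame of bay1 below -0.037 m and angle between the y axis of cartridge2 and the y axis of reader, either way round below 0.1 rad and angle between cartridge2's own z axis and vertical below 0.1 rad) or (horizontal distance between cartridge2 and bay2 below 0.006 m and z of cartridge2 in the frame of bay2 below -0.037 m and angle between the y axis of cartridge2 and the y axis of reader, either way round below 0.1 rad and angle between cartridge2's own z axis and vertical below 0.1 rad) or (horizontal distance between cartridge2 and bay3 below 0.006 m and z of cartridge2 in the frame of bay3 below -0.037 m and angle between the y axis of cartridge2 and the y axis of reader, either way round below 0.1 rad and angle between cartridge2's own z axis and vertical below 0.1 rad) or (horizontal distance between cartridge2 and bay4 below 0.006 m and z of cartridge2 in the frame of bay4 below -0.037 m and angle between the y axis of cartridge2 and the y axis of reader, either way round below 0.1 rad and angle between cartridge2's own z axis and vertical below 0.1 rad)) and ((horizontal distance between cartridge3 and bay1 below 0.006 m and z of cartridge3 in the frame of bay1 below -0.037 m and angle between the y axis of cartridge3 and the y axis of reader, either way round below 0.1 rad and angle between cartridge3's own z axis and vertical below 0.1 rad) or (horizontal distance between cartridge3 and bay2 below 0.006 m and z of cartridge3 in the frame of bay2 below -0.037 m and angle between the y axis of cartridge3 and the y axis of reader, either way round below 0.1 rad and angle between cartridge3's own z axis and vertical below 0.1 rad) or (horizontal distance between cartridge3 and bay3 below 0.006 m and z of cartridge3 in the frame of bay3 below -0.037 m and angle between the y axis of cartridge3 and the y axis of reader, either way round below 0.1 rad and angle between cartridge3's own z axis and vertical below 0.1 rad) or (horizontal distance between cartridge3 and bay4 below 0.006 m and z of cartridge3 in the frame of bay4 below -0.037 m and angle between the y axis of cartridge3 and the y axis of reader, either way round below 0.1 rad and angle between cartridge3's own z axis and vertical below 0.1 rad)) and ((horizontal distance between cartridge4 and bay1 below 0.006 m and z of cartridge4 in the frame of bay1 below -0.037 m and angle between the y axis of cartridge4 and the y axis of reader, either way round below 0.1 rad and angle between cartridge4's own z axis and vertical below 0.1 rad) or (horizontal distance between cartridge4 and bay2 below 0.006 m and z of cartridge4 in the frame of bay2 below -0.037 m and angle between the y axis of cartridge4 and the y axis of reader, either way round below 0.1 rad and angle between cartridge4's own z axis and vertical below 0.1 rad) or (horizontal distance between cartridge4 and bay3 below 0.006 m and z of cartridge4 in the frame of bay3 below -0.037 m and angle between the y axis of cartridge4 and the y axis of reader, either way round below 0.1 rad and angle between cartridge4's own z axis and vertical below 0.1 rad) or (horizontal distance between cartridge4 and bay4 below 0.006 m and z of cartridge4 in the frame of bay4 below -0.037 m and angle between the y axis of cartridge4 and the y axis of reader, either way round below 0.1 rad and angle between cartridge4's own z axis and vertical below 0.1 rad))), for 0.2 s.
2. the key block is fully home in the key socket (all of step 1 and horizontal distance between key and key_socket below 0.006 m and z of key in the frame of key_socket below -0.013 m and angle between key's own z axis and vertical below 0.1 rad), for 0.2 s.
3. the latch lever is thrown over (value of joint latch above 0.85 rad), for 0.2 s.
At the end, for the whole second after the job is handed in: Every cartridge present stands upright in a bay, within 6 mm of its centre and with its underside at least 37 mm below the deck (the stop is at 40); the key is upright in its socket, its underside at least 13 mm below the deck (the floor is at 16); the latch stands beyond 0.85 rad; all at rest (all of step 2 and value of joint latch above 0.85 rad and linear speed of each of cartridge1, cartridge2, cartridge3, cartridge4, key below 0.02 m/s); the robot touches nothing.
It fails at once if a bystander is pushed away by more than 3 cm (distance of any of dish, dropper, canister, beaker, tipbox, pad from where it was at the start of the episode above 0.03 m).
It fails at once if a bystander is tipped (angle between any of dish, dropper, canister, beaker, tipbox, pad's own z axis and vertical above 0.5 rad).
Of cartridge1, cartridge2, cartridge3, cartridge4 only 3 to 4 are there at a start; the rules pass over those that are not, and their reading is None.
At some moment in a run one of key may be knocked a few centimetres aside while the robot is not near it.
It also fails if it takes over 210 s, if anything falls off the work surface, if the arm or the gripper's body presses on something with over 40 N, if the wrist force passes 120 N, or if a joint passes its speed limit or range.

## Working session

There is one attempt and no reset: what is moved stays moved. The work goes in short steps, Python scripts to look and compute and a tool call to move; the robot and the scene stay as the last step left them, time stands still between calls to the robot, and variables do not carry over. Pictures are saved under pics/ and viewed, about 12 in all and at most 16, crops included, and the job is handed in when it is done.

Besides the shell and the picture viewer there is one more tool, called after "Call:" as name(argument=value, ...) on one line, values as JSON. drive_tool: Moves the arm, as the interface text tells. Its arguments: {"type":"object","properties":{"deltas":{"type":"array"},"jaw":{"type":"number"},"force":{"type":"number"}},"required":["deltas"]}

```bash
ls; mkdir -p pics; python3 - <<'E'
from rig import r,cams,job
import cv2,numpy as np
print(r.sense())
for n in("top","side"):
    p,d=cams.grab_frame(n); np.savez("pics/%s0.npz"%n,p=p,d=d); cv2.imwrite("pics/%s0.png"%n,p[:,:,::-1]); c=cams.camera_params(n); print(n,c)
E
```

```text
pics
{'clock': 0.0, 'qpos': array([-1.13040161e+00,  3.53654962e-01,  1.63414836e+00, -3.18436743e-05,
        1.15519071e+00, -2.38642830e-03]), 'qvel': array([-1.79697519e-03,  4.53542380e-04,  1.39972916e-03,  5.56601869e-05,
       -2.01209801e-05,  1.07501093e-03]), 'joint_efforts': array([ 9.05898250e-04, -6.05249476e+01, -3.42070735e+01,  1.44916844e-04,
        9.44616215e-03,  2.03502998e-05]), 'eef_pos': array([ 267.5875806 , -564.31324909,  247.55131843]), 'tcp_rot': array([-3.14019121e+00,  2.57704638e-05,  4.42794036e-01]), 'contact_force': array([-0.56915032,  1.45325127, -0.62213435]), 'wrist_torque': array([ 0.06141809, -0.04294082,  0.02444356]), 'opening': 0.9988400758871333}
top {'fx': 531.8815689341768, 'fy': 531.8815689341768, 'cx': 326.42993193119594, 'cy': 240.76404279980602, 'k1': -0.1321847205503914, 'R': array([[-3.88247963e-04, -9.99939572e-01,  1.09864519e-02],
       [-9.98026508e-01, -3.02411960e-04, -6.27932887e-02],
       [ 6.27928166e-02, -1.09891496e-02, -9.97966082e-01]]), 't': array([  29.8998737 ,  544.17809303, 1379.92140737])}
side {'fx': 536.373004229785, 'fy': 536.373004229785, 'cx': 319.4562506695316, 'cy': 240.79358681825914, 'k1': -0.09656302569914312, 'R': array([[-0.73524439, -0.67763402, -0.01509389],
       [-0.39347584,  0.44484863, -0.80454115],
       [ 0.55189895, -0.58559529, -0.59370507]]), 't': array([424.9025412 , 275.62767744, 936.46916337])}
```

View pics/top0.png

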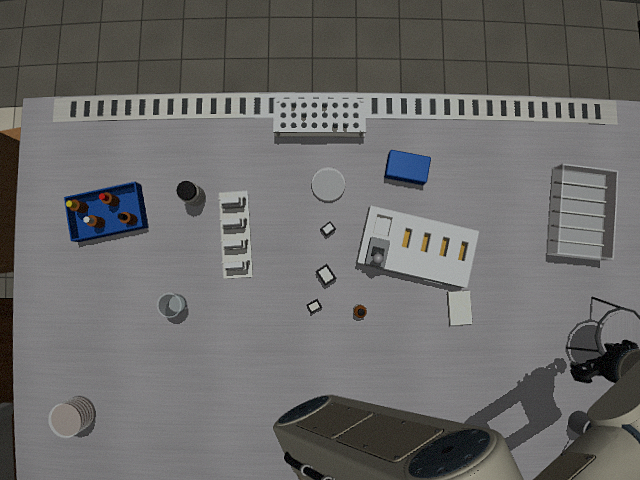

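View pics/side0.png

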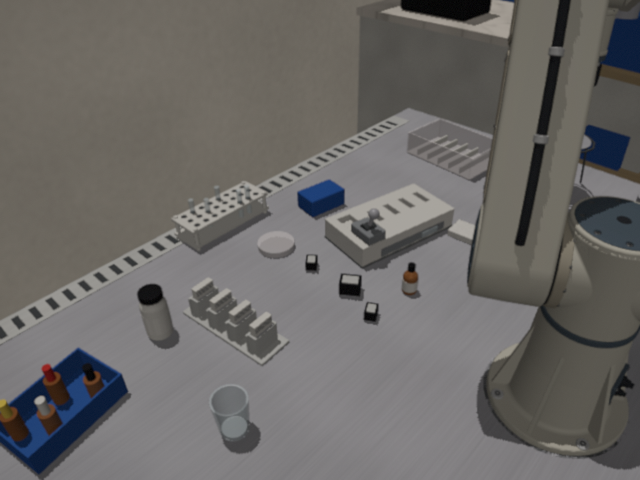

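Top view: the rack is at (237,235), apparently with four cartridges. The reader is at (417,247), and the three key-like blocks are at (328,229), (325,274, the largest) and (314,307). I'll take enlarged crops next.

```bash
cat > h.py <<'E'
import cv2,numpy as np
from rig import r,cams,job
def und(n,u,v):
    c=cams.camera_params(n); K=np.array([[c['fx'],0,c['cx']],[0,c['fy'],c['cy']],[0,0,1]])
    s=cv2.undistortPoints(np.array([[[u,v]]],float),K,np.array([c['k1'],0,0,0]))[0,0]
    return c,np.array([s[0],s[1],1.])
def ray(n,u,v,z):   # world point on plane z
    c,s=und(n,u,v); o=-c['R'].T@c['t']; d=c['R'].T@s
    return o+d*(z-o[2])/d[2]
def dep(n,u,v,D):   # world point from depth
    c,s=und(n,u,v); return c['R'].T@(s*D-c['t'])
def proj(n,X):
    c=cams.camera_params(n); K=np.array([[c['fx'],0,c['cx']],[0,c['fy'],c['cy']],[0,0,1]])
    return cv2.projectPoints(np.array(X,float).reshape(-1,1,3),cv2.Rodrigues(c['R'])[0],c['t'],K,np.array([c['k1'],0,0,0]))[0][:,0]
def crop(n,p,x0,y0,w,h,k,f):
    cv2.imwrite(f,cv2.resize(p[y0:y0+h,x0:x0+w,::-1],None,fx=k,fy=k,interpolation=cv2.INTER_CUBIC))
E
python3 - <<'E'
from h import *
p=np.load('pics/top0.npz')['p']
a=cv2.resize(p[180:300,200:350],None,fx=5,fy=5,interpolation=cv2.INTER_CUBIC)
cv2.imwrite('pics/c1.png',a[:,:,::-1])
crop('top',p,350,190,140,110,5.5,'pics/c2.png')
E
```

```text
(no output)
```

View pics/c1.png

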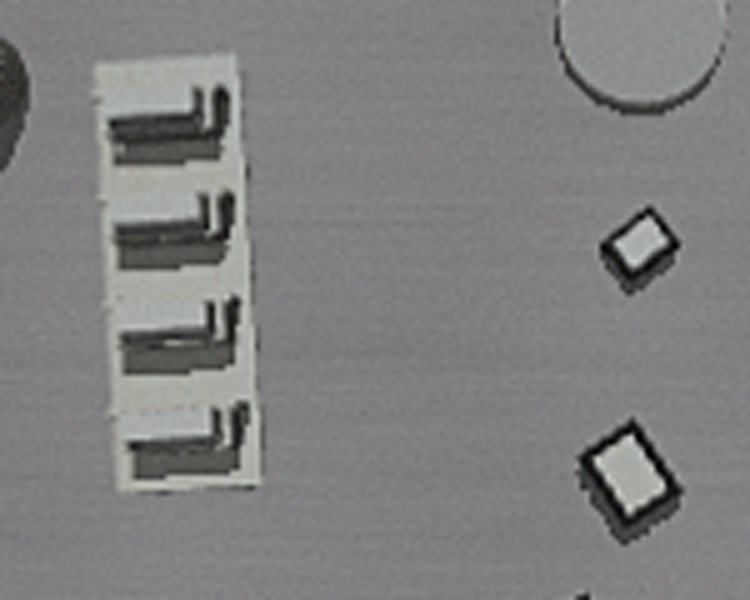

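View pics/c2.png

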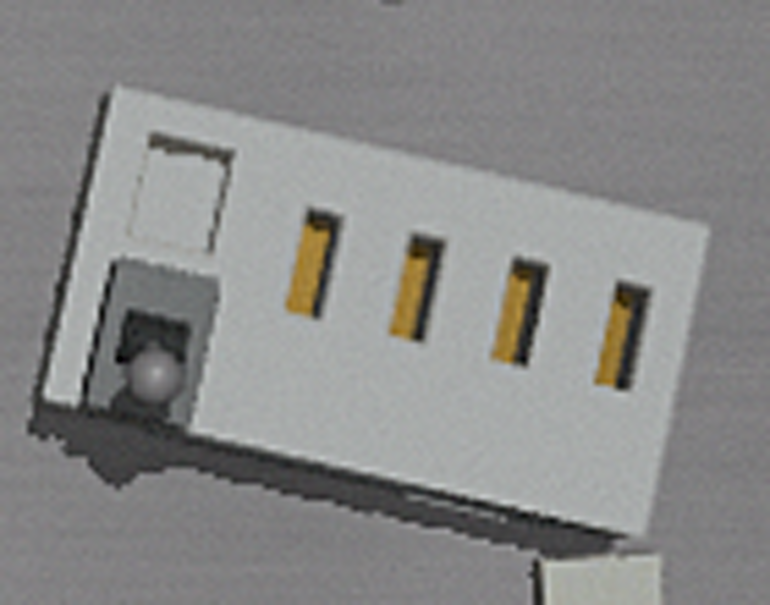

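c1: the rack corners are at crop (97,63), (235,55), (260,487) and (118,490). All four cartridges are present, and the big key's top is at (630,468). c2: the deck corners are at (118,87), (709,228), (640,537) and (45,403), the four bays are brass, the key socket is at (180,193), and the lever ball is at (155,375).

```bash
python3 - <<'E'
from h import *
def w(x,y,k,x0,y0,z): return ray('top',(x+.5)/k-.5+x0,(y+.5)/k-.5+y0,z)[:2]
# reader
W=[w(x,y,5.5,350,190,56) for x,y in [(118,87),(709,228),(640,537),(45,403),(315,264.5),(418,288),(520.5,312.5),(623,336.5),(183,193)]]
M=np.array([(75,145),(75,-145),(-75,-145),(-75,145),(15,35),(15,-15),(15,-65),(15,-115),(32.5,103)],float)
def fit(M,W):
    M=np.array(M);W=np.array(W);mc,wc=M.mean(0),W.mean(0);a=(M-mc);b=(W-wc)
    th=np.arctan2((a[:,0]*b[:,1]-a[:,1]*b[:,0]).sum(),(a*b).sum())
    R=np.array([[np.cos(th),-np.sin(th)],[np.sin(th),np.cos(th)]]);t=wc-R@mc
    return th,t,W-(M@R.T+t)
th,t,e=fit(M,W);print('reader',th,t);print(e.round(1))
d=np.load('pics/top0.npz')['d']
vv,uu=np.mgrid[140:330,200:490]
P=np.array([dep('top',u,v,d[v,u]) for u,v in zip(uu.ravel(),vv.ravel())]).reshape(*vv.shape,3)
np.save('pics/P.npy',P)
def blob(x0,y0,x1,y1,zl,zh,n):
    Q=P[y0-140:y1-140,x0-200:x1-200];m=((Q[...,2]>zl)&(Q[...,2]<zh)).astype(np.uint8)
    k,L,s,c=cv2.connectedComponentsWithStats(m,connectivity=4)
    for i in range(1,k):
        if s[i,4]<8: continue
        q=Q[L==i];print(n,s[i,4],q.mean(0).round(1),q[:,2].std().round(1),[np.round(z,2) for z in cv2.minAreaRect(q[:,:2].astype(np.float32))], c[i]+[x0,y0])
blob(212,185,260,285,64,85,'cart')
blob(305,215,350,320,15,60,'key')
blob(350,200,490,295,80,140,'lever')
Q=P[185-140:285-140,215-200:258-200,2];print(np.round(Q[8:40:2,::2]).astype(int))
E
```

```text
reader -0.22931593551003152 [ 527.2063647  -206.62912374]
[[-0.4 -1.9]
 [-0.2  0.9]
 [ 0.9  2.2]
 [-1.8 -1.2]
 [-0.1 -0.1]
 [ 0.3  0.1]
 [ 0.2  0.4]
 [ 0.3  0.3]
 [ 0.8 -0.7]]Traceback (most recent call last):
  File "<stdin>", line 14, in <module>
  File "h.py", line 11, in dep
    c,s=und(n,u,v); return c['R'].T@(s*D-c['t'])
        ~~~^^^^^^^
  File "h.py", line 4, in und
    c=cams.camera_params(n); K=np.array([[c['fx'],0,c['cx']],[0,c['fy'],c['cy']],[0,0,1]])
ValueError: time passes only in moves, steps and waits
```

```bash
python3 - <<'E'
s=open('h.py').read()
s=s.replace("def und","C={n:cams.camera_params(n) for n in('top','side')}\ndef und").replace("c=cams.camera_params(n)","c=C[n]")
open('h.py','w').write(s)
E
python3 - <<'E'
from h import *
d=np.load('pics/top0.npz')['d']
vv,uu=np.mgrid[140:330,200:490]
P=np.array([dep('top',u,v,d[v,u]) for u,v in zip(uu.ravel(),vv.ravel())]).reshape(*vv.shape,3)
np.save('pics/P.npy',P)
def blob(x0,y0,x1,y1,zl,zh,n):
    Q=P[y0-140:y1-140,x0-200:x1-200];m=((Q[...,2]>zl)&(Q[...,2]<zh)).astype(np.uint8)
    k,L,s,c=cv2.connectedComponentsWithStats(m,connectivity=4)
    for i in range(1,k):
        if s[i,4]<8: continue
        q=Q[L==i];print(n,s[i,4],q.mean(0).round(1),q[:,2].std().round(1),[np.round(z,2) for z in cv2.minAreaRect(q[:,:2].astype(np.float32))], c[i]+[x0,y0])
blob(212,185,260,285,64,85,'cart')
blob(305,215,350,320,15,60,'key')
blob(350,200,490,295,80,140,'lever')
Q=P[185-140:285-140,215-200:258-200,2];print(np.round(Q[8:40:2,::2]).astype(int))
E
```

```text
cart 99 [645.1 276.2  72.4] 3.2 [array([645.36, 276.49]), array([14.82, 44.26]), np.float64(7.27)] [229.75757576 199.74747475]
cart 110 [590.7 273.3  72.7] 3.1 [array([590.83, 273.5 ]), array([14.71, 45.66]), np.float64(6.08)] [230.6        221.03636364]
cart 108 [535.6 269.9  73. ] 2.8 [array([535.99, 270.31]), array([14.63, 46.08]), np.float64(4.26)] [231.63888889 242.74074074]
cart 107 [480.8 266.2  72.9] 2.8 [array([480.96, 266.13]), array([14.59, 46.5 ]), np.float64(3.6)] [232.89719626 264.44859813]
key 128 [576.9  26.5  27.3] 3.1 [array([577.17,  26.54]), array([25.34, 32.72]), np.float64(37.68)] [327.75 228.  ]
key 246 [456.7  32.4  37.7] 2.6 [array([456.79,  32.34]), array([45.  , 35.12]), np.float64(33.68)] [325.56504065 274.1300813 ]
key 131 [375.1  62.6  26.7] 3.3 [array([374.83,  62.73]), array([25.81, 32.47]), np.float64(27.17)] [313.8778626 305.6259542]
lever 466 [511.3 -95.6  93.7] 19.2 [array([512.19, -96.56]), array([49.99, 68.96]), np.float64(76.28)] [377.2832618  252.11373391]
[[  -4    1   12    6    5    6    3    9    1    9    6    9    7    7
     7    9    7 
[... 1051 characters left out ...]
  0    2]
 [  -1    8    1   11    4   10    9    5   11   10    5    9    5   11
    12    6    7    4   -2    1    2    0]
 [   4    5   -1   11    8    8   12    8    5   10    4    5    5   11
     4    4    4   -2    1   -2    4    5]
 [   2    7    4    1   10    9    5    8    1   10    4   11   49   51
    54    6    4    2   -5    1    1    6]
 [   3   -1   -4   50   74   72   73   72   74   73   75   73   72   48
    52   35   10    8    0    2    3   -2]
 [   1    6   -2    8   79   77   72   72   74   73   73   72   75   42
    46   10    8   10    6   -1    3    0]
 [  -2    0    5    8   75   69   72   75   76   71   72   72   71   50
    51   16    4    8   -2    0    2    3]]
```

Reader pose: (527.2, −206.6), yaw −0.229. The cartridges have their tops at z≈72, as they should, with rack row angle 0.061. The big key measures 45x35x36 and sits at (457, 32). I'll turn and head for the rack.

Call:
drive_tool(deltas=[[0,0,0,-0.099],[0,0,0,-0.099],[0,0,0,-0.099],[0,0,0,-0.099],[0,0,0,-0.099],[0,0,0,-0.099],[0,0,0,-0.099],[0,0,0,-0.099],[0,0,0,-0.099],[0,0,0,-0.099],[0,0,0,-0.099],[0,0,0,-0.1]], jaw=0.55, force=80)

```text
clock: 1.1
eef_pos: [267.7, -564.5, 247.8]
tcp_rot: [-3.141, -0.001, 1.637]
contact_force: [-0.9, -1.0, -0.5]
opening: 0.449
```

Call:
drive_tool(deltas=[[2.5,1.3,0,0],[2.5,1.3,0,0],[2.5,1.3,0,0],[2.5,1.3,0,0],[2.5,1.3,0,0],[2.5,1.3,0,0],[2.5,1.3,0,0],[2.5,1.3,0,0],[2.5,1.3,0,0],[2.5,1.3,0,0]])

```text
clock: 1.93
eef_pos: [382.5, -305.8, 248.1]
tcp_rot: [-3.141, -0.0, 1.632]
contact_force: [0.7, -0.3, -0.0]
opening: 0.451
```

Call:
drive_tool(deltas=[[2.8,1.5,0,0],[2.8,1.5,0,0],[2.8,1.5,0,0],[2.8,1.5,0,0],[2.8,1.5,0,0],[2.8,1.5,0,0],[2.8,1.5,0,0],[2.8,1.5,0,0],[2.8,1.5,0,0],[2.8,1.5,0,0]])

```text
clock: 2.77
eef_pos: [515.2, -17.0, 248.1]
tcp_rot: [-3.141, -0.0, 1.632]
contact_force: [0.0, -1.1, 0.2]
opening: 0.453
```

Call:
drive_tool(deltas=[[2.8,1.5,0,0],[2.8,1.5,0,0],[2.8,1.5,0,0],[2.8,1.5,0,0],[2.8,1.5,0,0],[2.8,1.5,0,0],[2.8,1.5,0,0],[2.8,1.5,0,0],[2.8,1.5,0,0],[2.8,1.3,0,0],[0,0,3,0],[0,0,3,0]])

```text
clock: 3.77
eef_pos: [647.0, 272.3, 188.8]
tcp_rot: [3.138, -0.001, 1.634]
contact_force: [-0.2, -0.2, -1.1]
opening: 0.452
```

Call:
drive_tool(deltas=[[0,0,3,0],[0,0,3,0],[0,0,0,0],[0,0,0,0]])

```text
clock: 4.1
eef_pos: [644.4, 269.4, 126.6]
tcp_rot: [-3.138, 0.001, 1.632]
contact_force: [0.4, -0.2, 1.0]
opening: 0.45
```

```bash
python3 - <<'E'
from h import *
s=r.sense();print(s['eef_pos'],s['tcp_rot'],s['opening'],s['contact_force'])
p,d=cams.grab_frame('top');q,_=cams.grab_frame('side')
a=cv2.resize(p[170:270,190:290],None,fx=4,fy=4,interpolation=cv2.INTER_CUBIC)
b=cv2.resize(q[230:370,150:310],None,fx=2.5,fy=2.857,interpolation=cv2.INTER_CUBIC)
cv2.imwrite('pics/a1.png',np.hstack([a,b])[:,:,::-1])
E
```

```text
[644.37683795 269.35295521 126.63720261] [-3.13757926e+00  1.35520247e-03  1.63178870e+00] 0.450346820673051 [ 0.44256254 -0.17797868  0.97665549]
```

View pics/a1.png

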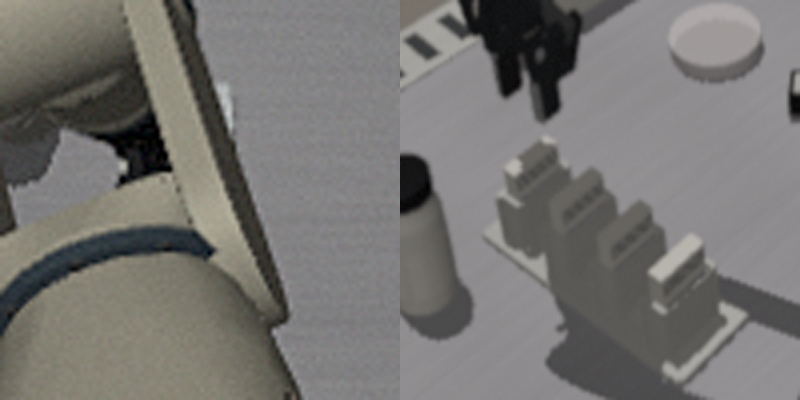

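The side view shows the fingers over the farthest cartridge in the rack, with all four cartridges still standing. I'll correct by 7 mm and descend.

Call:
drive_tool(deltas=[[0.67,0.1,0.5,0],[0,0,1.5,0],[0,0,1.5,0],[0,0,1,0],[0,0,0.7,0],[0,0,0.4,0],[0,0,0,0],[0,0,0,0]])

```text
clock: 4.87
eef_pos: [646.2, 276.5, 72.1]
tcp_rot: [-3.141, 0.0, 1.632]
contact_force: [0.7, 0.9, 0.4]
opening: 0.45
```

Call:
drive_tool(deltas=[[0,0,0,0],[0,0,0,0],[0,0,0,0],[0,0,0,0],[0,0,0,0],[0,0,0,0]], jaw=1)

```text
clock: 5.37
eef_pos: [645.3, 276.6, 73.2]
tcp_rot: [-3.14, 0.0, 1.632]
contact_force: [-5.1, -0.7, 5.2]
opening: 0.14
```

Call:
drive_tool(deltas=[[0,0,-0.5,0],[0,0,-1,0],[0,0,-1,0],[0,0,-1.5,0],[0,0,-1.5,0],[0,0,-2.0,0],[0,0,-2.0,0],[0,0,-2.0,0],[0,0,-2.0,0],[0,0,-1.5,0]])

```text
clock: 6.2
eef_pos: [647.4, 277.0, 226.7]
tcp_rot: [3.137, -0.002, 1.632]
contact_force: [0.4, 0.6, -1.1]
opening: 0.137
```

```bash
python3 - <<'E'
from h import *
s=r.sense();print(s['eef_pos'],s['tcp_rot'],s['opening'],s['contact_force'])
q,_=cams.grab_frame('side')
crop('side',q,130,170,200,190,3,'pics/a2.png')
E
```

```text
[647.37006743 277.01952114 226.70806345] [ 3.13726376e+00 -1.55811479e-03  1.63155935e+00] 0.13742277748689558 [ 0.41396471  0.61544022 -1.104354  ]
```

View pics/a2.png

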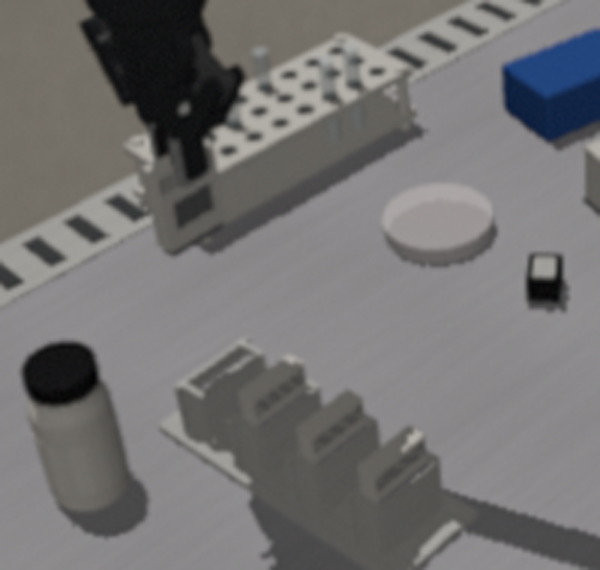

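Cartridge 1 is out and hangs upright in the jaws (crop (190,200)). Next: turn and carry it over bay 1.

Call:
drive_tool(deltas=[[0,0,0,-0.107],[0,0,0,-0.107],[0,0,0,-0.107],[0,0,0,-0.107],[0,0,0,-0.107],[0,0,0,-0.107],[0,0,0,-0.107],[0,0,0,-0.107],[0,0,0,-0.106],[0,0,0,-0.106],[0,0,0,-0.106],[0,0,0,-0.106]])

```text
clock: 7.25
eef_pos: [646.6, 276.7, 223.4]
tcp_rot: [3.141, 0.001, 2.917]
contact_force: [0.1, 0.5, -0.0]
opening: 0.141
```

Call:
drive_tool(deltas=[[0,-3,0,0],[0,-3,0,0],[0,-3,0,0],[0,-3,0,0],[0,-3,0,0],[0,-3,0,0],[0,-3,0,0],[0,-3,0,0],[0,-3,0,0],[0,-3,0,0]])

```text
clock: 8.08
eef_pos: [577.8, -16.9, 223.5]
tcp_rot: [3.141, 0.002, 2.912]
contact_force: [0.7, -1.0, -0.9]
opening: 0.135
```

Call:
drive_tool(deltas=[[0,-3,0,0],[0,-3,0,0],[0,-3,0,0],[0,-3,0,0],[0,-3,0,0],[0,-3,0,0],[0,-3,0,0],[0,-3,0,0],[0,-3,0,0],[0,-3,0,0],[0,0,0,0],[0,0,0,0]])

```text
clock: 9.08
eef_pos: [509.4, -309.1, 223.1]
tcp_rot: [-3.141, 0.002, 2.909]
contact_force: [0.4, 1.4, -0.7]
opening: 0.136
```

Call:
drive_tool(deltas=[[-0.92,-1.09,0,0],[0,0,2,0],[0,0,2,0],[0,0,2,0],[0,0,2,0],[0,0,1,0],[0,0,0,0],[0,0,0,0],[0,0,0,0]])

```text
clock: 9.83
eef_pos: [516.9, -320.4, 133.6]
tcp_rot: [-3.141, 0.002, 2.912]
contact_force: [-0.2, -1.1, -0.5]
opening: 0.14
```

```bash
python3 - <<'E'
from h import *
s=r.sense();print(s['eef_pos'],s['tcp_rot'],s['opening'],s['contact_force'])
q,_=cams.grab_frame('side');p,_=cams.grab_frame('top')
a=cv2.resize(p[190:300,350:490],(400*140//110,400),interpolation=cv2.INTER_CUBIC)
b=cv2.resize(q[150:270,320:470],(500,400),interpolation=cv2.INTER_CUBIC)
cv2.imwrite('pics/a3.png',cv2.resize(np.hstack([a,b])[:,:,::-1],(800,316)))
# expected pixel of bay1 mouth + cartridge foot in side
print(proj('side',[[515.9,-321.8,56],[515.9,-321.8,134]]))
cv2.imwrite('pics/a3s.png',cv2.resize(q[130:270,320:480],(800,700))[:600,:,::-1])
E
```

```text
[ 516.94676953 -320.38257524  133.60555197] [-3.14109012e+00  1.77810535e-03  2.91219532e+00] 0.1400749015494476 [-0.23208214 -1.11675423 -0.4884255 ]
[[421.44074188 195.94451904]
 [424.38466409 169.27426081]]
```

View pics/a3s.png

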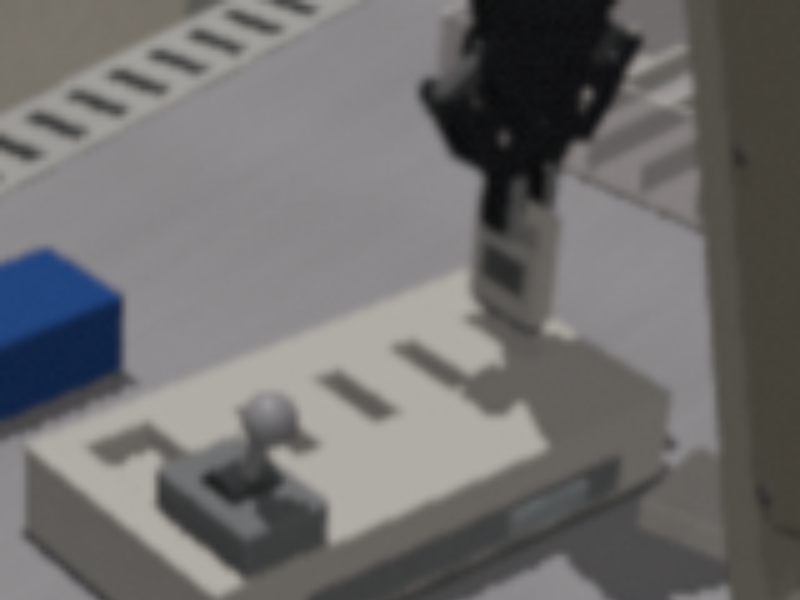

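The side view shows the cartridge straight over bay 1 (its foot at crop (510,320)), so I'll ease it into the mouth and watch the force.

Call:
drive_tool(deltas=[[0.05,-0.1,0.3,0],[0,0,0.5,0],[0,0,0.5,0],[0,0,0.5,0],[0,0,0.4,0],[0,0,0,0]])

```text
clock: 10.43
eef_pos: [518.2, -322.5, 111.3]
tcp_rot: [-3.14, 0.007, 2.911]
contact_force: [7.0, -2.8, 2.7]
opening: 0.135
```

The side force pushes along tool −x, so I'll give way by about 2 mm and then keep descending.

Call:
drive_tool(deltas=[[-0.15,-0.02,0,0],[-0.05,0,0,0],[0,0,0,0],[0,0,0,0]])

```text
clock: 10.77
eef_pos: [518.5, -322.5, 110.6]
tcp_rot: [-3.141, 0.003, 2.912]
contact_force: [5.8, -1.9, 1.6]
opening: 0.137
```

Call:
drive_tool(deltas=[[-0.1,0,0,0],[-0.1,0,0,0],[0,0,0,0],[0,0,0,0]])

```text
clock: 11.1
eef_pos: [519.0, -322.2, 110.0]
tcp_rot: [3.141, -0.0, 2.912]
contact_force: [2.6, -1.3, 0.1]
opening: 0.141
```

Call:
drive_tool(deltas=[[-0.05,0,0.4,0],[0,0,0.4,0],[0,0,0.4,0],[0,0,0.4,0],[0,0,0.4,0],[0,0,0.3,0],[0,0,0,0]])

```text
clock: 11.68
eef_pos: [519.2, -322.2, 86.6]
tcp_rot: [3.141, -0.001, 2.912]
contact_force: [0.2, 0.5, 0.6]
opening: 0.143
```

Call:
drive_tool(deltas=[[0,0,0.2,0],[0,0,0.2,0]])

```text
clock: 11.85
eef_pos: [519.3, -322.2, 83.2]
tcp_rot: [3.141, -0.001, 2.912]
contact_force: [-1.7, -0.1, 8.2]
opening: 0.143
```

Call:
drive_tool(deltas=[[0,0,0.2,0],[0,0,0.2,0]])

```text
clock: 12.02
eef_pos: [519.8, -322.7, 82.4]
tcp_rot: [-3.141, 0.0, 2.912]
contact_force: [-14.5, 8.2, 58.0]
opening: 0.142
```

The hard stop was met at TCP z≈82.5, which matches the expected 83. I'll relax, open and back off.

Call:
drive_tool(deltas=[[0,0,-0.25,0],[0,0,0,0]])

```text
clock: 12.18
eef_pos: [519.6, -322.5, 83.0]
tcp_rot: [-3.141, 0.0, 2.912]
contact_force: [-3.1, 1.6, 16.7]
opening: 0.144
```

Call:
drive_tool(deltas=[[0,0,0,0],[0,0,0,0],[0,0,0,0],[0,0,0,0]], jaw=0.7)

```text
clock: 12.52
eef_pos: [519.2, -322.2, 81.2]
tcp_rot: [3.141, -0.001, 2.912]
contact_force: [0.5, 0.2, 1.0]
opening: 0.299
```

Call:
drive_tool(deltas=[[0,0,-1,0],[0,0,-2,0],[0,0,-3,0],[0,0,-3,0],[0,0,-3,0],[0,0,0,0],[0,0,0,0]])

```text
clock: 13.1
eef_pos: [520.6, -323.0, 204.3]
tcp_rot: [-3.14, 0.004, 2.912]
contact_force: [-0.9, -0.2, 0.3]
opening: 0.3
```

```bash
python3 - <<'E'
from h import *
s=r.sense();print(s['eef_pos'],s['tcp_rot'],s['opening'],s['contact_force'])
q,_=cams.grab_frame('side')
# predicted top corners of home cartridge bay1
th=-.2293;R=np.array([[np.cos(th),-np.sin(th)],[np.sin(th),np.cos(th)]]);t=np.array([527.2,-206.6])
for zt in(82,):
  X=[list(R@np.array([15+a*23,-115+b*7])+t)+[zt] for a,b in((1,1),(1,-1),(-1,-1),(-1,1))]
  pt=proj('side',X);print(((pt-[360,140])*6+2.5).round(0))
crop('side',q,360,140,120,90,6,'pics/a4.png')
E
```

```text
[ 520.64425438 -323.0089844   204.27324081] [-3.14024027  0.00391039  2.91188659] 0.29957395852502394 [-0.89836419 -0.23405067  0.32297319]
[[329. 268.]
 [353. 259.]
 [427. 304.]
 [403. 314.]]
```

View pics/a4.png

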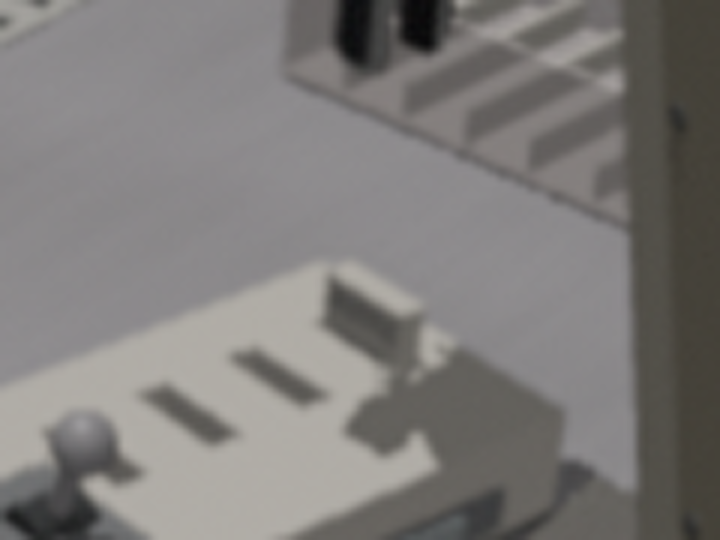

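Cartridge 1's top corners are within 4 crop px of the predicted home position, so it is fully home. On to cartridge 2.

Call:
drive_tool(deltas=[[0.34,3,0,0],[0.34,3,0,0],[0.34,3,0,0],[0.34,3,0,0],[0.34,3,0,0],[0.34,3,0,0],[0.34,3,0,0],[0.34,3,0,0],[0.34,3,0,0],[0.34,3,0,0]], jaw=0.55)

```text
clock: 13.98
eef_pos: [553.7, -21.0, 200.3]
tcp_rot: [-3.141, -0.003, 2.912]
contact_force: [-0.8, 0.8, 0.3]
opening: 0.45
```

Call:
drive_tool(deltas=[[0.34,3,0,0],[0.34,3,0,0],[0.34,3,0,0],[0.34,3,0,0],[0.34,3,0,0],[0.34,3,0,0],[0.34,3,0,0],[0.34,3,0,0],[0.34,3,0,0],[0.34,2.7,0,0]])

```text
clock: 14.82
eef_pos: [588.5, 275.8, 199.9]
tcp_rot: [-3.14, -0.002, 2.912]
contact_force: [0.4, -0.4, -0.9]
opening: 0.448
```

Call:
drive_tool(deltas=[[0,0,0.6,0.107],[0,0,0.6,0.107],[0,0,0.6,0.107],[0,0,0.6,0.107],[0,0,0.6,0.107],[0,0,0.6,0.107],[0,0,0.6,0.107],[0,0,0.6,0.107],[0,0,0.6,0.106],[0,0,0.6,0.106],[0,0,0.6,0.106],[0,0,0.6,0.106]])

```text
clock: 15.82
eef_pos: [588.2, 273.8, 127.6]
tcp_rot: [-3.138, 0.001, 1.627]
contact_force: [0.1, -0.6, 1.0]
opening: 0.448
```

Call:
drive_tool(deltas=[[0,0,0,0],[0,0,0,0]])

```text
clock: 15.98
eef_pos: [588.4, 274.0, 128.2]
tcp_rot: [-3.139, 0.001, 1.635]
contact_force: [0.3, 0.1, 1.1]
opening: 0.454
```

Call:
drive_tool(deltas=[[-0.06,0.18,0.6,0],[0,0,1.5,0],[0,0,1.5,0],[0,0,1,0],[0,0,0.7,0],[0,0,0.3,0],[0,0,0,0],[0,0,0,0]])

```text
clock: 16.65
eef_pos: [591.5, 274.0, 74.1]
tcp_rot: [3.141, -0.0, 1.632]
contact_force: [0.1, -0.9, 0.2]
opening: 0.449
```

Call:
drive_tool(deltas=[[0,0,0,0],[0,0,0,0],[0,0,0,0],[0,0,0,0],[0,0,0,0],[0,0,0,0]], jaw=1)

```text
clock: 17.15
eef_pos: [590.4, 274.0, 74.7]
tcp_rot: [-3.14, -0.0, 1.632]
contact_force: [-5.1, 0.3, 7.4]
opening: 0.142
```

Call:
drive_tool(deltas=[[0,0,-0.5,0],[0,0,-1,0],[0,0,-1,0],[0,0,-1.5,0],[0,0,-1.5,0],[0,0,-2.0,0],[0,0,-2.0,0],[0,0,-2.0,0],[0,0,-2.0,0],[0,0,-1.5,0],[0,0,0,0]])

```text
clock: 18.07
eef_pos: [593.4, 274.8, 229.0]
tcp_rot: [3.134, -0.003, 1.632]
contact_force: [0.4, 0.7, 0.2]
opening: 0.14
```

Call:
drive_tool(deltas=[[0,0,0,-0.107],[0,0,0,-0.107],[0,0,0,-0.107],[0,0,0,-0.107],[0,0,0,-0.107],[0,0,0,-0.107],[0,0,0,-0.107],[0,0,0,-0.107],[0,0,0,-0.106],[0,0,0,-0.106],[0,0,0,-0.106],[0,0,0,-0.106]])

```text
clock: 19.07
eef_pos: [591.1, 273.8, 223.5]
tcp_rot: [3.142, -0.0, 2.917]
contact_force: [-0.9, 0.4, 0.4]
opening: 0.139
```

Call:
drive_tool(deltas=[[-0.35,-2.9,0,0],[-0.35,-2.9,0,0],[-0.35,-2.9,0,0],[-0.35,-2.9,0,0],[-0.35,-2.9,0,0],[-0.35,-2.9,0,0],[-0.35,-2.9,0,0],[-0.35,-2.9,0,0],[-0.35,-2.9,0,0],[-0.35,-2.9,0,0]])

```text
clock: 19.9
eef_pos: [558.9, -17.8, 223.7]
tcp_rot: [3.142, 0.0, 2.912]
contact_force: [0.2, 1.1, -0.7]
opening: 0.137
```

Call:
drive_tool(deltas=[[-0.35,-2.9,0,0],[-0.35,-2.9,0,0],[-0.35,-2.9,0,0],[-0.35,-2.9,0,0],[-0.35,-2.9,0,0],[-0.35,-2.9,0,0],[-0.35,-2.9,0,0],[-0.35,-2.9,0,0],[-0.25,-2.5,0,0],[0,0,0,0],[0,0,0,0]])

```text
clock: 20.82
eef_pos: [530.0, -274.7, 223.5]
tcp_rot: [3.141, -0.0, 2.909]
contact_force: [0.2, 0.0, -0.9]
opening: 0.138
```

Call:
drive_tool(deltas=[[-0.02,0.1,1,0],[0,0,2,0],[0,0,2,0],[0,0,2,0],[0,0,1.5,0],[0,0,0.8,0],[0,0,0,0],[0,0,0,0],[0,0,0,0]])

```text
clock: 21.57
eef_pos: [531.5, -272.6, 131.6]
tcp_rot: [-3.141, 0.001, 2.912]
contact_force: [0.0, -0.7, -1.0]
opening: 0.139
```

Call:
drive_tool(deltas=[[0,0,0.4,0],[0,0,0.5,0],[0,0,0.5,0],[0,0,0.4,0],[0,0,0,0]])

```text
clock: 21.98
eef_pos: [531.2, -273.3, 117.1]
tcp_rot: [-3.141, 0.001, 2.912]
contact_force: [-15.5, 6.0, 43.6]
opening: 0.14
```

It is blocked 8 mm below the deck, because the cartridge shoulder has caught on the rim. I'll lift and look.

Call:
drive_tool(deltas=[[0,0,-0.5,0],[0,0,-0.9,0],[0,0,0,0],[0,0,0,0],[0,0,0,0]])

```text
clock: 22.4
eef_pos: [530.7, -272.7, 126.4]
tcp_rot: [3.141, -0.0, 2.912]
contact_force: [-0.1, 0.2, -1.4]
opening: 0.138
```

```bash
python3 - <<'E'
from h import *
s=r.sense();print(s['eef_pos'],s['tcp_rot'],s['opening'],s['contact_force'])
q,_=cams.grab_frame('side')
np.save('pics/q5.npy',q)
th=-.2293;R=np.array([[np.cos(th),-np.sin(th)],[np.sin(th),np.cos(th)]]);t=np.array([527.2,-206.6])
zb=s['eef_pos'][2]-68.5; print(zb)
o=(q.copy())
for nm,z,hx,hy in(('foot',zb,20.5,5),('shoulder',zb+6,23,7),('mouth',56,24.5,8.5),('top',zb+66,23,7)):
  X=[list(R@np.array([15+a*hx,-65+b*hy])+t)+[z] for a,b in((1,1),(1,-1),(-1,-1),(-1,1))]
  print(nm,((proj('side',X)-[370,120])*8+3.5).round(0).tolist())
crop('side',q,370,120,95,75,8,'pics/a5.png')
E
```

```text
[ 530.72699061 -272.68824883  126.37430155] [ 3.14149428e+00 -2.80622515e-04  2.91170192e+00] 0.1379420352599138 [-0.06317178  0.19252039 -1.40478605]
57.874301553866616
foot [[245.0, 631.0], [269.0, 621.0], [356.0, 678.0], [332.0, 688.0]]
shoulder [[237.0, 613.0], [270.0, 600.0], [368.0, 663.0], [334.0, 677.0]]
mouth [[228.0, 634.0], [268.0, 618.0], [372.0, 685.0], [332.0, 702.0]]
top [[250.0, 448.0], [284.0, 436.0], [385.0, 496.0], [351.0, 510.0]]
```

View pics/a5.png

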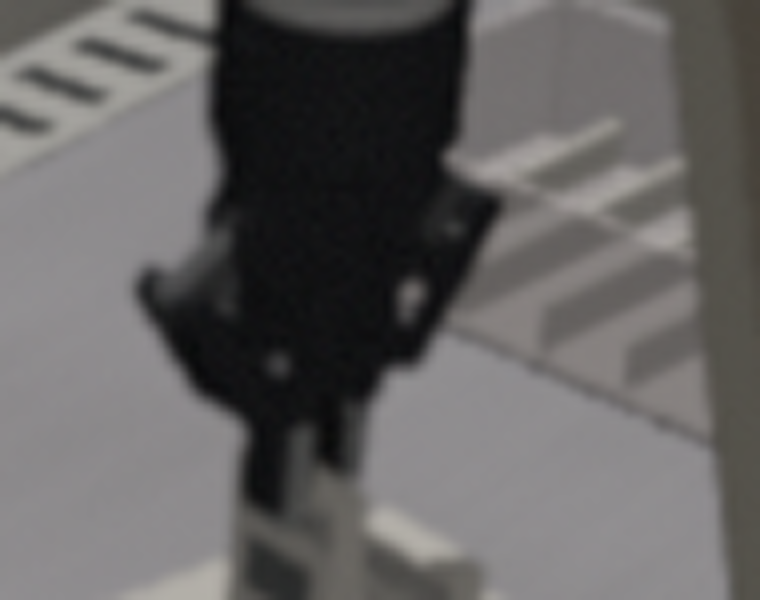

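The crop cut the foot off below row 600, so I'll re-crop the saved frame.

```bash
python3 - <<'E'
from h import *
q=np.load('pics/q5.npy')
crop('side',q,380,168,60,50,12,'pics/a6.png')
E
```

```text
(no output)
```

View pics/a6.png

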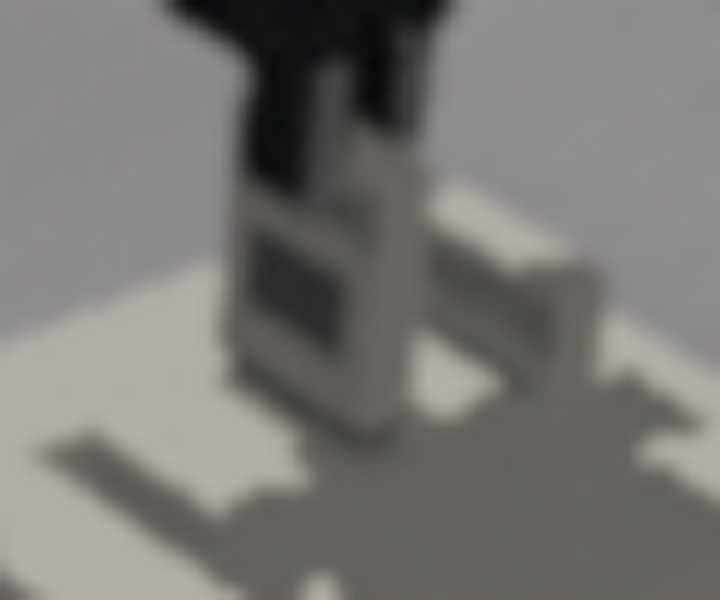

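Compared with the prediction, the cartridge sits about 3.5–4 mm too far toward reader +x, so the offset I carried over from bay 1 was wrong here. I'll shift +3.5 mm in tool x and try again.

Call:
drive_tool(deltas=[[0.35,-0.04,0,0],[0,0,0,0],[0,0,0.5,0],[0,0,0.4,0],[0,0,0.3,0],[0,0,0,0]])

```text
clock: 22.95
eef_pos: [526.8, -272.0, 113.7]
tcp_rot: [3.141, -0.001, 2.912]
contact_force: [0.3, -0.1, -1.0]
opening: 0.143
```

Call:
drive_tool(deltas=[[0,0,0.3,0],[0,0,0.3,0],[0,0,0,0]])

```text
clock: 23.2
eef_pos: [527.1, -272.2, 108.1]
tcp_rot: [3.141, -0.001, 2.912]
contact_force: [-0.3, 0.3, -0.6]
opening: 0.14
```

Call:
drive_tool(deltas=[[0,0,0.4,0],[0,0,0.4,0],[0,0,0.4,0],[0,0,0.3,0]])

```text
clock: 23.53
eef_pos: [527.5, -272.4, 93.8]
tcp_rot: [-3.142, 0.0, 2.912]
contact_force: [-1.3, 1.6, 6.7]
opening: 0.138
```

Call:
drive_tool(deltas=[[0,0,0.3,0],[0,0,0.3,0],[0,0,0.1,0]])

```text
clock: 23.78
eef_pos: [527.5, -272.4, 86.8]
tcp_rot: [-3.142, 0.0, 2.912]
contact_force: [-1.2, 0.1, 6.0]
opening: 0.14
```

Call:
drive_tool(deltas=[[0,0,0.2,0],[0,0,0.1,0]])

```text
clock: 23.95
eef_pos: [527.8, -272.5, 84.6]
tcp_rot: [-3.141, 0.001, 2.912]
contact_force: [-5.0, 1.9, 21.9]
opening: 0.14
```

Call:
drive_tool(deltas=[[0,0,0.1,0],[0,0,0,0]])

```text
clock: 24.12
eef_pos: [527.8, -272.5, 84.5]
tcp_rot: [-3.141, 0.001, 2.912]
contact_force: [-5.2, 2.5, 19.2]
opening: 0.138
```

Hard stop reached at 84.5, the predicted height. Release and go for cartridge 3.

Call:
drive_tool(deltas=[[0,0,-0.1,0],[0,0,0,0],[0,0,0,0],[0,0,0,0]], jaw=0.7)

```text
clock: 24.45
eef_pos: [527.2, -272.3, 83.5]
tcp_rot: [3.142, -0.0, 2.912]
contact_force: [0.1, -0.1, 0.1]
opening: 0.3
```

Call:
drive_tool(deltas=[[0,0,-1,0],[0,0,-2,0],[0,0,-3,0],[0,0,-3,0],[0,0,-3,0],[0,0,0,0]])

```text
clock: 24.95
eef_pos: [530.2, -273.8, 210.4]
tcp_rot: [-3.139, 0.009, 2.912]
contact_force: [1.0, -0.2, 0.7]
opening: 0.301
```

Call:
drive_tool(deltas=[[0.6,2.8,0,0],[0.6,2.8,0,0],[0.6,2.8,0,0],[0.6,2.8,0,0],[0.6,2.8,0,0],[0.6,2.8,0,0],[0.6,2.8,0,0],[0.6,2.8,0,0],[0.6,2.8,0,0],[0.6,2.8,0,0]], jaw=0.55)

```text
clock: 25.78
eef_pos: [532.5, 15.4, 204.0]
tcp_rot: [3.142, 0.0, 2.912]
contact_force: [1.1, 0.1, 0.1]
opening: 0.45
```

Call:
drive_tool(deltas=[[0.6,2.8,0,0],[0.6,2.8,0,0],[0.6,2.8,0,0],[0.6,2.8,0,0],[0.6,2.8,0,0],[0.6,2.8,0,0],[0.6,2.8,0,0],[0.6,2.8,0,0],[0.8,2.6,0,0],[0,0,0,0]])

```text
clock: 26.62
eef_pos: [534.9, 274.4, 204.0]
tcp_rot: [3.14, 0.0, 2.914]
contact_force: [-0.6, -0.4, -0.1]
opening: 0.453
```

Call:
drive_tool(deltas=[[0,0,0.6,0.107],[0,0,0.6,0.107],[0,0,0.6,0.107],[0,0,0.6,0.107],[0,0,0.6,0.107],[0,0,0.6,0.107],[0,0,0.6,0.107],[0,0,0.6,0.107],[0,0,0.6,0.106],[0,0,0.6,0.106],[0,0,0.6,0.106],[0,0,0.6,0.106]])

```text
clock: 27.62
eef_pos: [535.1, 269.6, 131.6]
tcp_rot: [-3.141, 0.0, 1.626]
contact_force: [0.3, -0.3, -0.8]
opening: 0.448
```

Call:
drive_tool(deltas=[[0,0,0,0],[0,0,0,0],[0,0,0,0]])

```text
clock: 27.87
eef_pos: [535.3, 270.0, 132.1]
tcp_rot: [3.141, -0.0, 1.635]
contact_force: [0.4, -0.3, 0.5]
opening: 0.453
```

```bash
python3 - <<'E'
from h import *
q,_=cams.grab_frame('side'); p,_=cams.grab_frame('top')
b=cv2.resize(q[140:240,320:480],(640,400),interpolation=cv2.INTER_CUBIC)
cv2.imwrite('pics/a7.png',b[:,:,::-1])
np.savez('pics/f7.npz',p=p,q=q)
E
```

Call:
drive_tool(deltas=[[0,-0.03,0.9,0],[0,0,1.5,0],[0,0,1.5,0],[0,0,1,0],[0,0,0.7,0],[0,0,0.3,0],[0,0,0,0],[0,0,0,0]])

```text
clock: 28.63
eef_pos: [535.0, 270.3, 73.0]
tcp_rot: [3.141, -0.0, 1.632]
contact_force: [0.0, 0.8, -0.2]
opening: 0.45
```

Call:
drive_tool(deltas=[[0,0,0,0],[0,0,0,0],[0,0,0,0],[0,0,0,0],[0,0,0,0],[0,0,0,0]], jaw=1)

```text
clock: 29.13
eef_pos: [535.2, 270.4, 73.7]
tcp_rot: [3.141, -0.0, 1.632]
contact_force: [-1.0, -1.1, 6.1]
opening: 0.14
```

Call:
drive_tool(deltas=[[0,0,-0.5,0],[0,0,-1,0],[0,0,-1,0],[0,0,-1.5,0],[0,0,-1.5,0],[0,0,-2.0,0],[0,0,-2.0,0],[0,0,-2.0,0],[0,0,-2.0,0],[0,0,-1.5,0],[0,0,0,0]])

```text
clock: 30.05
eef_pos: [536.1, 270.9, 227.2]
tcp_rot: [3.137, -0.002, 1.632]
contact_force: [0.9, -0.2, -0.4]
opening: 0.141
```

Call:
drive_tool(deltas=[[0,0,0,-0.107],[0,0,0,-0.107],[0,0,0,-0.107],[0,0,0,-0.107],[0,0,0,-0.107],[0,0,0,-0.107],[0,0,0,-0.107],[0,0,0,-0.107],[0,0,0,-0.106],[0,0,0,-0.106],[0,0,0,-0.106],[0,0,0,-0.106]])

```text
clock: 31.05
eef_pos: [534.1, 269.9, 222.1]
tcp_rot: [-3.141, -0.001, 2.917]
contact_force: [-1.1, 0.7, -0.7]
opening: 0.141
```

Call:
drive_tool(deltas=[[-0.69,-2.82,0,0],[-0.69,-2.82,0,0],[-0.69,-2.82,0,0],[-0.69,-2.82,0,0],[-0.69,-2.82,0,0],[-0.69,-2.82,0,0],[-0.69,-2.82,0,0],[-0.69,-2.82,0,0],[-0.69,-2.82,0,0],[-0.69,-2.82,0,0]])

```text
clock: 31.88
eef_pos: [536.8, -21.4, 222.3]
tcp_rot: [-3.142, -0.001, 2.912]
contact_force: [-0.9, 0.1, -0.3]
opening: 0.136
```

Call:
drive_tool(deltas=[[-0.69,-2.82,0,0],[-0.69,-2.82,0,0],[-0.69,-2.82,0,0],[-0.69,-2.82,0,0],[-0.69,-2.82,0,0],[-0.69,-2.82,0,0],[-0.6,-2.8,0,0],[0,0,0,0],[0,0,0,0],[0,0,0,0]])

```text
clock: 32.72
eef_pos: [538.4, -222.4, 222.2]
tcp_rot: [3.141, -0.001, 2.911]
contact_force: [-0.9, -0.3, -0.8]
opening: 0.137
```

Call:
drive_tool(deltas=[[-0.05,-0.13,1,0],[0,0,2,0],[0,0,2,0],[0,0,2,0],[0,0,1.5,0],[0,0,0.7,0],[0,0,0,0],[0,0,0,0],[0,0,0,0]])

```text
clock: 33.47
eef_pos: [539.9, -224.2, 131.6]
tcp_rot: [-3.141, 0.001, 2.912]
contact_force: [-0.2, -0.7, -1.2]
opening: 0.143
```

Call:
drive_tool(deltas=[[0,0,0.4,0],[0,0,0.4,0],[0,0,0.3,0],[0,0,0.2,0],[0,0,0,0]])

```text
clock: 33.88
eef_pos: [538.9, -224.2, 117.3]
tcp_rot: [3.141, -0.001, 2.912]
contact_force: [0.6, -0.6, -1.0]
opening: 0.138
```

Underside about 6.5 mm below the deck, no contact. Continue gently.

Call:
drive_tool(deltas=[[0,0.03,0.2,0],[0,0,0.2,0],[0,0,0.2,0],[0,0,0,0]])

```text
clock: 34.22
eef_pos: [539.1, -223.9, 111.3]
tcp_rot: [3.141, -0.001, 2.912]
contact_force: [-0.7, 0.4, 0.1]
opening: 0.136
```

Call:
drive_tool(deltas=[[0,0,0.2,0],[0,0,0.2,0],[0,0,0.2,0],[0,0,0,0]])

```text
clock: 34.55
eef_pos: [539.0, -224.0, 105.3]
tcp_rot: [3.142, -0.001, 2.912]
contact_force: [-1.2, -0.5, -0.7]
opening: 0.142
```

Call:
drive_tool(deltas=[[0,0,0.4,0],[0,0,0.4,0],[0,0,0.4,0],[0,0,0.4,0],[0,0,0.3,0]])

```text
clock: 34.97
eef_pos: [539.4, -224.1, 86.7]
tcp_rot: [-3.142, 0.0, 2.912]
contact_force: [-2.5, 0.5, 6.6]
opening: 0.138
```

Call:
drive_tool(deltas=[[0,0,0.2,0],[0,0,0.1,0]])

```text
clock: 35.13
eef_pos: [539.4, -224.1, 83.7]
tcp_rot: [-3.142, 0.0, 2.912]
contact_force: [-2.2, 0.7, 6.6]
opening: 0.139
```

Call:
drive_tool(deltas=[[0,0,0.1,0],[0,0,0,0]])

```text
clock: 35.3
eef_pos: [539.5, -224.1, 83.6]
tcp_rot: [-3.142, 0.0, 2.912]
contact_force: [-3.1, 0.9, 12.3]
opening: 0.134
```

Call:
drive_tool(deltas=[[0,0,0.1,0],[0,0,0,0]])

```text
clock: 35.47
eef_pos: [539.6, -224.2, 83.5]
tcp_rot: [-3.141, 0.001, 2.912]
contact_force: [-5.2, 2.7, 21.4]
opening: 0.141
```

Home in bay 3. Next is cartridge 4.

Call:
drive_tool(deltas=[[0,0,-0.1,0],[0,0,0,0],[0,0,0,0],[0,0,0,0]], jaw=0.7)

```text
clock: 35.8
eef_pos: [539.1, -224.0, 82.4]
tcp_rot: [3.141, -0.0, 2.912]
contact_force: [0.0, -0.2, 0.4]
opening: 0.299
```

Call:
drive_tool(deltas=[[0,0,-1,0],[0,0,-2,0],[0,0,-3,0],[0,0,-3,0],[0,0,-3,0],[0,0,0,0]])

```text
clock: 36.3
eef_pos: [542.2, -225.3, 209.3]
tcp_rot: [-3.14, 0.009, 2.912]
contact_force: [0.8, -1.4, 0.5]
opening: 0.299
```

Call:
drive_tool(deltas=[[1,2.73,0,0],[1,2.73,0,0],[1,2.73,0,0],[1,2.73,0,0],[1,2.73,0,0],[1,2.73,0,0],[1,2.73,0,0],[1,2.73,0,0],[1,2.73,0,0]], jaw=0.55)

```text
clock: 37.05
eef_pos: [507.2, 37.0, 203.0]
tcp_rot: [3.142, 0.0, 2.912]
contact_force: [0.0, 0.4, -0.4]
opening: 0.45
```

Call:
drive_tool(deltas=[[1,2.73,0,0],[1,2.73,0,0],[1,2.73,0,0],[1,2.73,0,0],[1,2.73,0,0],[1,2.73,0,0],[1,2.73,0,0],[0.86,2.74,0,0],[0,0,0,0]])

```text
clock: 37.8
eef_pos: [480.6, 270.5, 203.1]
tcp_rot: [3.139, 0.0, 2.914]
contact_force: [-1.1, -0.2, 0.2]
opening: 0.45
```

Call:
drive_tool(deltas=[[0,0,0.6,0.107],[0,0,0.6,0.107],[0,0,0.6,0.107],[0,0,0.6,0.107],[0,0,0.6,0.107],[0,0,0.6,0.107],[0,0,0.6,0.107],[0,0,0.6,0.107],[0,0,0.6,0.106],[0,0,0.6,0.106],[0,0,0.6,0.106],[0,0,0.6,0.106]])

```text
clock: 38.8
eef_pos: [480.8, 265.8, 130.6]
tcp_rot: [-3.141, 0.0, 1.626]
contact_force: [0.2, -0.6, 0.4]
opening: 0.449
```

Call:
drive_tool(deltas=[[0,0,0,0],[0,0,0,0],[0,0,0,0]])

```text
clock: 39.05
eef_pos: [481.0, 266.2, 131.1]
tcp_rot: [3.141, -0.0, 1.635]
contact_force: [0.7, 0.5, 0.3]
opening: 0.446
```

Call:
drive_tool(deltas=[[0.03,-0.03,0.8,0],[0,0,1.5,0],[0,0,1.5,0],[0,0,1,0],[0,0,0.7,0],[0,0,0.3,0],[0,0,0,0],[0,0,0,0]])

```text
clock: 39.72
eef_pos: [480.7, 266.8, 73.0]
tcp_rot: [3.141, -0.0, 1.632]
contact_force: [-0.2, 0.0, -0.3]
opening: 0.449
```

Call:
drive_tool(deltas=[[0,0,0,0],[0,0,0,0],[0,0,0,0],[0,0,0,0],[0,0,0,0],[0,0,0,0]], jaw=1)

```text
clock: 40.22
eef_pos: [480.4, 266.8, 73.6]
tcp_rot: [3.141, -0.0, 1.632]
contact_force: [-3.2, 0.7, 6.3]
opening: 0.136
```

Call:
drive_tool(deltas=[[0,0,-0.5,0],[0,0,-1,0],[0,0,-1,0],[0,0,-1.5,0],[0,0,-1.5,0],[0,0,-2.0,0],[0,0,-2.0,0],[0,0,-2.0,0],[0,0,-2.0,0],[0,0,-1.5,0],[0,0,0,0]])

```text
clock: 41.13
eef_pos: [482.0, 267.5, 227.2]
tcp_rot: [3.136, -0.003, 1.632]
contact_force: [0.8, -0.2, -1.7]
opening: 0.139
```

Call:
drive_tool(deltas=[[0,0,0,-0.107],[0,0,0,-0.107],[0,0,0,-0.107],[0,0,0,-0.107],[0,0,0,-0.107],[0,0,0,-0.107],[0,0,0,-0.107],[0,0,0,-0.107],[0,0,0,-0.106],[0,0,0,-0.106],[0,0,0,-0.106],[0,0,0,-0.106]])

```text
clock: 42.13
eef_pos: [480.1, 266.4, 222.6]
tcp_rot: [-3.141, -0.001, 2.917]
contact_force: [-0.2, 0.5, -0.8]
opening: 0.139
```

Call:
drive_tool(deltas=[[-1.12,-2.77,0,0],[-1.12,-2.77,0,0],[-1.12,-2.77,0,0],[-1.12,-2.77,0,0],[-1.12,-2.77,0,0],[-1.12,-2.77,0,0],[-1.12,-2.77,0,0],[-1.12,-2.77,0,0]])

```text
clock: 42.8
eef_pos: [516.8, 29.0, 222.7]
tcp_rot: [-3.142, -0.0, 2.912]
contact_force: [0.7, 0.3, -1.5]
opening: 0.144
```

Call:
drive_tool(deltas=[[-1.12,-2.77,0,0],[-1.12,-2.77,0,0],[-1.12,-2.77,0,0],[-1.12,-2.77,0,0],[-1.12,-2.77,0,0],[-1.12,-2.77,0,0],[-1.22,-2.7,0,0],[0,0,0,0],[0,0,0,0],[0,0,0,0]])

```text
clock: 43.63
eef_pos: [549.9, -175.3, 222.4]
tcp_rot: [3.141, -0.001, 2.911]
contact_force: [-0.4, 0.3, -0.0]
opening: 0.139
```

Call:
drive_tool(deltas=[[-0.02,0.03,1,0],[0,0,2,0],[0,0,2,0],[0,0,2,0],[0,0,1.5,0],[0,0,0.7,0],[0,0,0,0],[0,0,0,0],[0,0,0,0]])

```text
clock: 44.38
eef_pos: [551.5, -175.3, 131.6]
tcp_rot: [-3.142, 0.001, 2.912]
contact_force: [0.2, 0.4, -0.6]
opening: 0.137
```

Call:
drive_tool(deltas=[[0,0,0.4,0],[0,0,0.4,0],[0,0,0.3,0],[0,0,0.2,0],[0,0,0,0]])

```text
clock: 44.8
eef_pos: [550.5, -175.5, 117.3]
tcp_rot: [3.142, -0.001, 2.912]
contact_force: [-0.4, -0.4, -0.6]
opening: 0.143
```

Call:
drive_tool(deltas=[[0,0,0.2,0],[0,0,0.2,0],[0,0,0.2,0],[0,0,0,0]])

```text
clock: 45.13
eef_pos: [550.6, -175.4, 111.3]
tcp_rot: [3.142, -0.001, 2.912]
contact_force: [0.0, 0.1, -0.3]
opening: 0.142
```

Call:
drive_tool(deltas=[[0,0,0.3,0],[0,0,0.4,0],[0,0,0.4,0],[0,0,0.4,0],[0,0,0.4,0],[0,0,0.4,0],[0,0,0.2,0]])

```text
clock: 45.72
eef_pos: [550.9, -175.5, 86.6]
tcp_rot: [-3.142, -0.0, 2.912]
contact_force: [-2.1, 0.8, 5.9]
opening: 0.139
```

Call:
drive_tool(deltas=[[0,0,0.2,0],[0,0,0.1,0]])

```text
clock: 45.88
eef_pos: [550.9, -175.5, 83.8]
tcp_rot: [-3.142, 0.0, 2.912]
contact_force: [-2.7, 0.4, 6.7]
opening: 0.14
```

Call:
drive_tool(deltas=[[0,0,0.1,0],[0,0,0.1,0]])

```text
clock: 46.05
eef_pos: [551.4, -175.7, 83.4]
tcp_rot: [-3.142, 0.001, 2.912]
contact_force: [-8.4, 2.6, 33.8]
opening: 0.139
```

Home in bay 4. I'll release, raise, and check all four cartridges and the key.

Call:
drive_tool(deltas=[[0,0,-0.2,0],[0,0,0,0],[0,0,0,0],[0,0,0,0]], jaw=0.7)

```text
clock: 46.38
eef_pos: [550.7, -175.5, 83.4]
tcp_rot: [3.142, -0.0, 2.912]
contact_force: [0.0, -0.0, -1.0]
opening: 0.297
```

Call:
drive_tool(deltas=[[0,0,-1,0],[0,0,-2,0],[0,0,-3,0],[0,0,-3,0],[0,0,-3,0],[0,0,-3,0],[0,-3,0,0],[0,-3,0,0],[0,-3,0,0],[0,-3,0,0],[0,-3,0,0],[0,-3,0,0]])

```text
clock: 47.38
eef_pos: [509.3, -352.1, 234.4]
tcp_rot: [-3.142, 0.0, 2.912]
contact_force: [0.6, 0.1, -0.4]
opening: 0.302
```

Call:
drive_tool(deltas=[[0,-3,0,0],[0,-3,0,0],[0,-3,0,0],[0,-3,0,0],[0,-3,0,0],[0,-3,0,0],[0,0,0,0]], jaw=0.2)

```text
clock: 47.97
eef_pos: [467.1, -530.8, 234.1]
tcp_rot: [-3.139, 0.001, 2.909]
contact_force: [-0.1, 0.9, -0.5]
opening: 0.799
```

```bash
python3 - <<'E'
from h import *
q,_=cams.grab_frame('side'); p,d=cams.grab_frame('top')
np.savez('pics/f8.npz',p=p,q=q,d=d)
a=cv2.resize(p[190:330,290:490],(560,392),interpolation=cv2.INTER_CUBIC)
b=cv2.resize(q[150:290,300:460],(640,560),interpolation=cv2.INTER_CUBIC)[:,80:]
m=np.zeros((600,800,3),np.uint8); m[:300,:428]=cv2.resize(a,(428,300)); m[:, 428:]=0
m[300:,:400]=cv2.resize(p,(400,300)); m[:420,428:]=cv2.resize(q[150:300,310:443],(372,420),interpolation=cv2.INTER_CUBIC)
cv2.imwrite('pics/a8.png',m[:,:,::-1])
vv,uu=np.mgrid[200:330,290:360]
P=np.array([dep('top',u,v,d[v,u]) for u,v in zip(uu.ravel(),vv.ravel())]).reshape(*vv.shape,3)
mk=((P[...,2]>15)&(P[...,2]<60)).astype(np.uint8)
k,L,s,c=cv2.connectedComponentsWithStats(mk,connectivity=4)
for i in range(1,k):
    if s[i,4]>60: Q=P[L==i];print(s[i,4],Q.mean(0).round(1),cv2.minAreaRect(Q[:,:2].astype(np.float32)),c[i]+[290,200])
E
```

```text
125 [577.2  26.5  27.1] ((577.4000854492188, 26.31270408630371), (25.47361183166504, 32.97917556762695), 37.08233642578125) [327.76  227.904]
250 [480.8  66.6  37.5] ((480.8857421875, 66.67298889160156), (46.02845764160156, 35.92837142944336), 34.66907501220703) [312.284 264.788]
130 [375.   62.7  27. ] ((375.1083679199219, 62.78543472290039), (25.607967376708984, 32.66718673706055), 26.58368682861328) [313.84615385 305.66923077]
63 [364.4 -45.9  46.9] ((363.4640808105469, -45.97900390625), (14.977080345153809, 32.5153923034668), 87.83250427246094) [356.23809524 310.19047619]
```

View pics/a8.png

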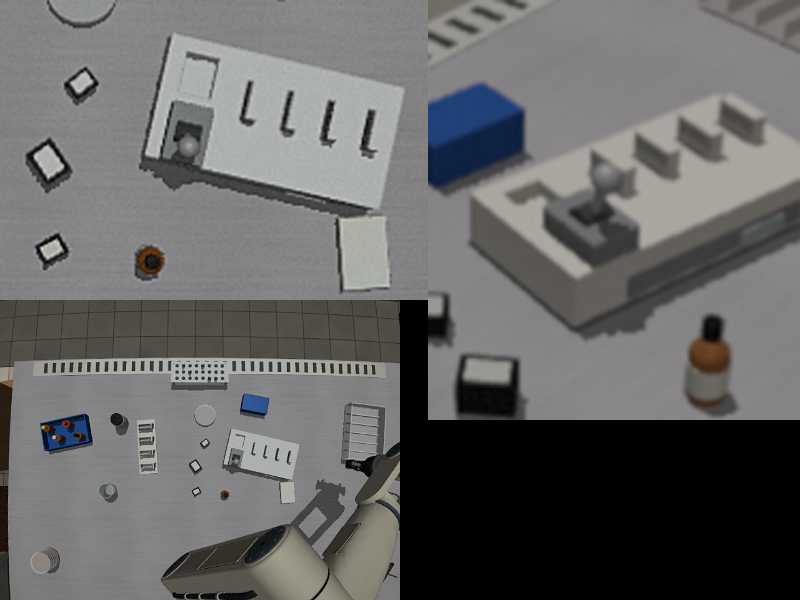

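All four cartridges stand home at equal height. The key has been knocked to (480.8, 66.6), angle 0.605, and its 46x36 size confirms it is the right one. Moving to it.

Call:
drive_tool(deltas=[[0.62,2.93,0,0],[0.62,2.93,0,0],[0.62,2.93,0,0],[0.62,2.93,0,0],[0.62,2.93,0,0],[0.62,2.93,0,0],[0.62,2.93,0,0],[0.62,2.93,0,0],[0.62,2.93,0,0],[0.62,2.93,0,0]], jaw=0.35)

```text
clock: 48.9
eef_pos: [474.8, -223.9, 234.2]
tcp_rot: [3.141, 0.0, 2.913]
contact_force: [0.4, 0.4, -0.0]
opening: 0.648
```

Call:
drive_tool(deltas=[[0.62,2.93,0,0],[0.62,2.93,0,0],[0.62,2.93,0,0],[0.62,2.93,0,0],[0.62,2.93,0,0],[0.62,2.93,0,0],[0.62,2.93,0,0],[0.62,2.93,0,0],[0.62,2.93,0,0],[0.6,2.85,0,0],[0,0,0,0]])

```text
clock: 49.82
eef_pos: [480.8, 76.7, 234.2]
tcp_rot: [3.14, -0.0, 2.915]
contact_force: [0.2, 0.6, 0.7]
opening: 0.645
```

Call:
drive_tool(deltas=[[0,0,1.6,-0.105],[0,0,1.6,-0.105],[0,0,1.6,-0.105],[0,0,1.6,-0.104],[0,0,1.6,-0.104],[0,0,1.6,-0.104],[0,0,1.6,-0.104],[0,0,1.6,-0.104],[0,0,0,0],[0,0,0,0],[0,0,0,0]])

```text
clock: 50.73
eef_pos: [481.7, 72.3, 106.7]
tcp_rot: [-3.141, 0.001, -2.539]
contact_force: [0.7, -0.5, -0.7]
opening: 0.648
```

```bash
python3 - <<'E'
from h import *
s=r.sense();print(s['eef_pos'],s['tcp_rot'],s['qpos'][5])
q,qd=cams.grab_frame('side')
f=np.load('pics/f8.npz');d=f['d']
th=-.2293;R=np.array([[np.cos(th),-np.sin(th)],[np.sin(th),np.cos(th)]]);t=np.array([527.2,-206.6])
for by in(-115,-65,-15,35):
    x,y=R@np.array([15,by])+t; pts=[proj('top',[list(R@np.array([15+a,by+b])+t)+[82]])[0] for a in range(-18,19,3) for b in(-3,0,3)]
    z=[dep('top',int(round(u)),int(round(v)),d[int(round(v)),int(round(u))])[2] for u,v in pts];print(by,np.median(z).round(1))
a=.605;c,sn=np.cos(a),np.sin(a)
X=[[480.8+i*23*c-j*18*sn,66.6+i*23*sn+j*18*c,36] for i,j in((1,1),(1,-1),(-1,-1),(-1,1))]
print(((proj('side',X)-[290,180])*6+2.5).round().tolist())
crop('side',q,290,180,120,100,6,'pics/a9.png')
E
```

```text
[481.72496202  72.27250081 106.65354455] [-3.14135951e+00  6.17362248e-04 -2.53931351e+00] -2.0273447690042814
-115 83.0
-65 82.7
-15 83.6
35 83.7
[[181.0, 641.0], [194.0, 575.0], [322.0, 585.0], [311.0, 651.0]]
```

View pics/a9.png

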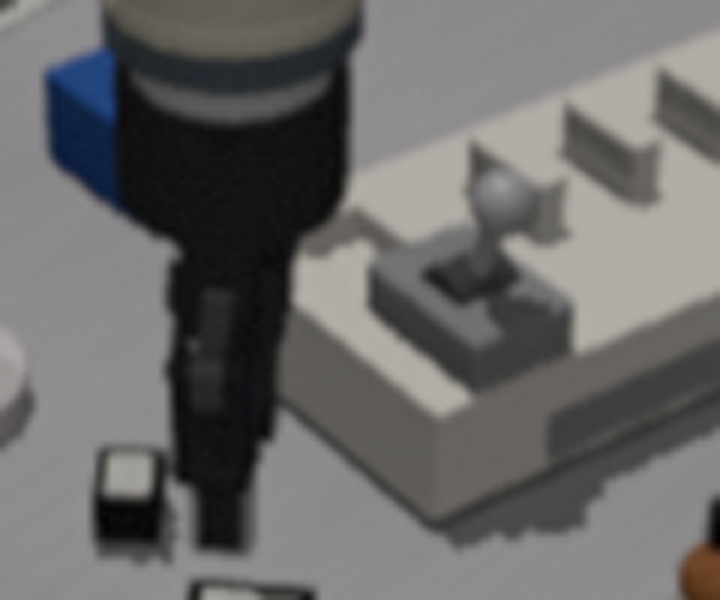

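Cartridge top depths of 82.7–83.7 agree with home at 82 (camera bias about +1.3). The gripper is about 5 mm off the key, so I'll correct, descend and grip.

Call:
drive_tool(deltas=[[0.38,-0.4,0,0],[0,0,0,0],[0,0,1.5,0],[0,0,1.5,0],[0,0,1.5,0],[0,0,1.2,0],[0,0,0.8,0],[0,0,0.5,0],[0,0,0,0],[0,0,0,0]])

```text
clock: 51.62
eef_pos: [480.9, 66.5, 36.0]
tcp_rot: [-3.142, 0.0, -2.537]
contact_force: [-0.8, 0.7, 0.4]
opening: 0.645
```

Call:
drive_tool(deltas=[[0,0,0,0],[0,0,0,0],[0,0,0,0],[0,0,0,0],[0,0,0,0],[0,0,0,0]], jaw=1, force=60)

```text
clock: 52.12
eef_pos: [481.3, 66.6, 36.7]
tcp_rot: [-3.141, 0.001, -2.536]
contact_force: [-0.4, -0.7, 5.0]
opening: 0.404
```

Call:
drive_tool(deltas=[[0,0,-0.8,0],[0,0,-1.2,0],[0,0,-1.8,0.083],[0,0,-1.8,0.083],[0,0,-1.8,0.083],[0,0,-1.8,0.084],[0,0,-1.8,0.084],[0,0,-1.8,0.084],[0,0,-1.8,0.084],[0,0,-1.8,0.083],[0,0,0,0.083],[0,0,0,0.084]])

```text
clock: 53.12
eef_pos: [481.3, 66.6, 201.9]
tcp_rot: [3.14, 0.003, 2.908]
contact_force: [-0.4, 0.3, -3.0]
opening: 0.404
```

Call:
drive_tool(deltas=[[0,0,0,0],[0,0,0,0],[0,0,0,0]])

```text
clock: 53.37
eef_pos: [480.5, 66.5, 199.9]
tcp_rot: [-3.142, -0.0, 2.915]
contact_force: [0.5, -0.1, -1.7]
opening: 0.405
```

Call:
drive_tool(deltas=[[-1.76,-1.9,0,0],[-1.76,-1.9,0,0],[-1.76,-1.9,0,0],[-1.76,-1.9,0,0],[-1.76,-1.9,0,0],[-1.76,-1.9,0,0],[-1.76,-1.9,0,0],[-1.76,-1.9,0,0],[0,0,0,0],[0,0,0,0],[0,0,0,0],[0,0,0,0]])

```text
clock: 54.37
eef_pos: [582.5, -112.7, 199.5]
tcp_rot: [3.141, -0.001, 2.913]
contact_force: [0.4, 0.3, -1.9]
opening: 0.403
```

Call:
drive_tool(deltas=[[-0.06,-0.07,1,0],[0,0,2,0],[0,0,2,0],[0,0,2,0],[0,0,1.5,0],[0,0,1,0],[0,0,0.6,0],[0,0,0,0],[0,0,0,0],[0,0,0,0]])

```text
clock: 55.2
eef_pos: [584.3, -114.4, 99.7]
tcp_rot: [3.142, 0.001, 2.912]
contact_force: [0.9, 0.0, -1.3]
opening: 0.408
```

Call:
drive_tool(deltas=[[0,0,0.3,0],[0,0,0.3,0],[0,0,0.2,0],[0,0,0,0]])

```text
clock: 55.53
eef_pos: [583.4, -114.4, 90.5]
tcp_rot: [-3.142, -0.0, 2.912]
contact_force: [0.9, 0.0, -1.3]
opening: 0.402
```

Call:
drive_tool(deltas=[[0,0.04,0.2,0],[0,0,0.2,0],[0,0,0.2,0],[0,0,0,0]])

```text
clock: 55.87
eef_pos: [583.5, -113.9, 84.3]
tcp_rot: [-3.142, -0.001, 2.912]
contact_force: [0.2, -0.2, -2.8]
opening: 0.404
```

Call:
drive_tool(deltas=[[0,0,0.2,0],[0,0,0.2,0],[0,0,0,0]])

```text
clock: 56.12
eef_pos: [583.5, -113.9, 80.3]
tcp_rot: [-3.142, -0.001, 2.912]
contact_force: [0.8, 0.2, -1.6]
opening: 0.409
```

In past the shoulder with no contact. The floor is expected at TCP≈76.7.

Call:
drive_tool(deltas=[[0,0,0.2,0],[0,0,0.1,0],[0,0,0,0]])

```text
clock: 56.37
eef_pos: [583.6, -114.0, 77.5]
tcp_rot: [3.142, -0.0, 2.912]
contact_force: [-0.2, -1.4, -1.0]
opening: 0.404
```

Call:
drive_tool(deltas=[[0,0,0.1,0],[0,0,0,0]])

```text
clock: 56.53
eef_pos: [583.8, -114.0, 76.8]
tcp_rot: [3.142, 0.0, 2.912]
contact_force: [-0.1, 0.6, -2.3]
opening: 0.407
```

Call:
drive_tool(deltas=[[0,0,0.1,0],[0,0,0.1,0],[0,0,0,0]])

```text
clock: 56.78
eef_pos: [583.9, -114.0, 76.7]
tcp_rot: [3.142, 0.0, 2.912]
contact_force: [-7.6, 1.1, 20.5]
opening: 0.406
```

The key is on the floor of its socket. Release, rise, then go round behind the lever.

Call:
drive_tool(deltas=[[0,0,-0.1,0],[0,0,0,0],[0,0,0,0],[0,0,0,0]], jaw=0.42)

```text
clock: 57.12
eef_pos: [583.7, -114.0, 75.6]
tcp_rot: [3.142, -0.0, 2.912]
contact_force: [0.2, -0.9, 0.6]
opening: 0.581
```

Call:
drive_tool(deltas=[[0,0,-1,0],[0,0,-2,0],[0,0,-3,0],[0,0,-3,0],[0,0,-3,0],[0,0,-3,0],[0,0,0,0]])

```text
clock: 57.7
eef_pos: [586.8, -114.6, 232.7]
tcp_rot: [3.141, 0.009, 2.912]
contact_force: [1.1, -0.1, 0.9]
opening: 0.582
```

Call:
drive_tool(deltas=[[2.5,0,0,0],[2.5,0,0,0],[2.5,0,0,0],[2.5,0,0,0],[2.5,0,0,0],[1.8,0,0,0],[0,0,0,0],[0,0,0,0]], jaw=1)

```text
clock: 58.37
eef_pos: [444.4, -81.4, 226.3]
tcp_rot: [3.142, 0.001, 2.912]
contact_force: [0.0, 0.2, 0.5]
opening: 0.001
```

```bash
python3 - <<'E'
from h import *
s=r.sense();print(s['eef_pos'],s['tcp_rot'])
q,qd=cams.grab_frame('side')
th=-.2293;R=np.array([[np.cos(th),-np.sin(th)],[np.sin(th),np.cos(th)]]);t=np.array([527.2,-206.6])
X=[list(R@np.array([32.5+a*23,103+b*18])+t)+[76] for a,b in((1,1),(1,-1),(-1,-1),(-1,1))]
print(((proj('side',X)-[310,150])*6+2.5).round().tolist())
print(((proj('side',[list(R@np.array([-40-50*np.sin(w),103])+t)+[78+50*np.cos(w)] for w in(.5,.4,.3)])-[310,150])*6+2.5).round().tolist())
crop('side',q,310,150,130,95,6,'pics/b1.png')
E
```

```text
[444.35238582 -81.3662647  226.2711374 ] [3.14157406e+00 1.04468500e-03 2.91191942e+00]
[[171.0, 372.0], [244.0, 344.0], [313.0, 395.0], [240.0, 425.0]]
[[401.0, 397.0], [393.0, 387.0], [386.0, 377.0]]
```

View pics/b1.png

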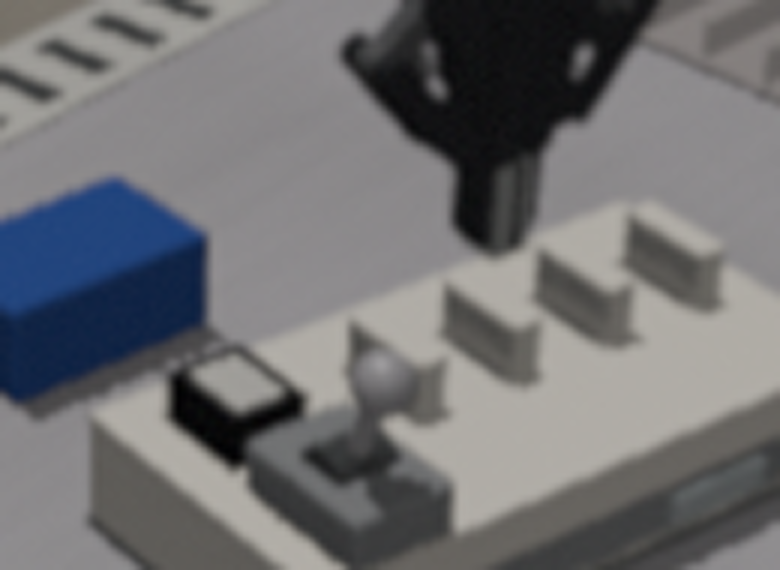

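The key's top corners are within about 10 crop px of the home prediction. The lever ball is at crop (383,378), leaning to −x. I'll come down behind the ball and push it over.

Call:
drive_tool(deltas=[[0,0,2,0],[0,0,2,0],[0,0,2,0],[0,0,2,0],[0,0,1.5,0],[0,0,0.9,0],[0,0,0,0],[0,0,0,0]])

```text
clock: 59.08
eef_pos: [445.1, -81.6, 121.7]
tcp_rot: [-3.142, -0.0, 2.912]
contact_force: [-0.2, 0.2, 0.4]
opening: -0.0
```

Call:
drive_tool(deltas=[[-0.8,0,0,0],[-0.8,0,0,0],[-0.6,0,0,0],[-0.6,0,0,0],[-0.6,0,0,0],[-0.6,0,0,0],[-0.6,0,0,0],[-0.6,0,0,0],[-0.6,0,0,0],[-0.6,0,0,0],[-0.4,0,0,0],[0,0,0,0]])

```text
clock: 60.08
eef_pos: [511.4, -97.1, 121.6]
tcp_rot: [-3.142, 0.0, 2.912]
contact_force: [-0.4, 0.3, 0.3]
opening: 0.002
```

Call:
drive_tool(deltas=[[-0.3,0,0,0],[-0.3,0,0,0],[-0.3,0,0,0],[0,0,0,0]])

```text
clock: 60.42
eef_pos: [512.6, -97.3, 120.8]
tcp_rot: [-3.141, -0.015, 2.912]
contact_force: [-24.0, 7.6, 18.8]
opening: 0.003
```

Call:
drive_tool(deltas=[[-0.3,0,0,0],[-0.3,0,0,0],[0,0,0,0]])

```text
clock: 60.67
eef_pos: [513.1, -97.5, 120.5]
tcp_rot: [-3.141, -0.026, 2.912]
contact_force: [-44.3, 12.0, 40.2]
opening: -0.0
```

```bash
python3 - <<'E'
from h import *
q,qd=cams.grab_frame('side')
th=-.2293;R=np.array([[np.cos(th),-np.sin(th)],[np.sin(th),np.cos(th)]]);t=np.array([527.2,-206.6])
print(((proj('side',[list(R@np.array([-40+50*np.sin(w),103])+t)+[78+50*np.cos(w)] for w in(.3,.5,.7,.9)])-[310,150])*6+2.5).round().tolist())
crop('side',q,310,150,130,95,6,'pics/b2.png')
E
```

```text
[[336.0, 342.0], [321.0, 340.0], [307.0, 343.0], [296.0, 351.0]]
```

View pics/b2.png

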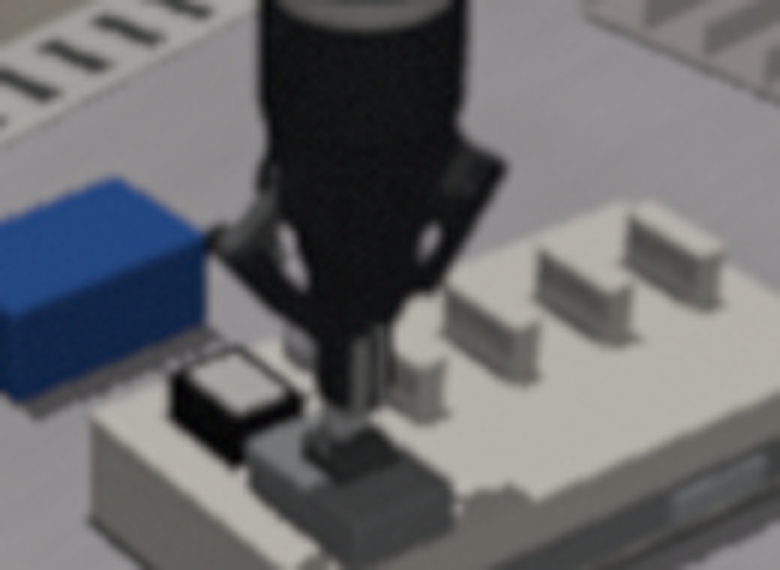

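The lever is against its end stop, with the ball showing at about crop (298,345). I'll back off and verify.

Call:
drive_tool(deltas=[[0.6,0,0,0],[0.8,0,0,0],[1.5,0,0,0],[2,0,0,0],[2,0,-1,0],[0,0,-3,0],[0,0,-3,0],[0,0,-3,0],[0,0,-3,0],[0,0,0,0],[0,0,0,0]])

```text
clock: 61.63
eef_pos: [459.6, -84.9, 253.7]
tcp_rot: [3.141, 0.005, 2.912]
contact_force: [0.3, -0.6, -0.4]
opening: -0.002
```

Call:
drive_tool(deltas=[[0,-3,0,0],[0,-3,0,0],[0,-3,0,0],[0,-3,0,0],[0,-3,0,0],[0,-3,0,0],[0,-3,0,0],[0,-3,0,0],[0,-3,0,0],[0,-3,0,0],[0,-3,0,0],[0,-3,0,0]])

```text
clock: 62.63
eef_pos: [375.2, -436.2, 250.1]
tcp_rot: [3.141, -0.001, 2.912]
contact_force: [1.0, -0.9, 0.2]
opening: -0.0
```

Call:
drive_tool(deltas=[[0,0,0,0],[0,0,0,0],[0,0,0,0],[0,0,0,0]])

```text
clock: 62.97
eef_pos: [376.2, -433.9, 251.0]
tcp_rot: [3.141, -0.001, 2.912]
contact_force: [-0.3, 0.1, 0.2]
opening: -0.001
```

```bash
python3 - <<'E'
from h import *
q,qd=cams.grab_frame('side');p,d=cams.grab_frame('top')
th=-.2293;R=np.array([[np.cos(th),-np.sin(th)],[np.sin(th),np.cos(th)]]);t=np.array([527.2,-206.6])
def medz(x,y,z,hx,hy):
    z=[dep('top',int(round(u)),int(round(v)),d[int(round(v)),int(round(u))])[2] for u,v in proj('top',[list(R@np.array([x+a,y+b])+t)+[z] for a in np.linspace(-hx,hx,9) for b in np.linspace(-hy,hy,5)])]
    return np.median(z).round(1)
print([medz(15,b,82,18,3) for b in(-115,-65,-15,35)],'key',medz(32.5,103,76,15,10),r.sense()['eef_pos'])
a=cv2.resize(p[140:330,290:490],(400,380),interpolation=cv2.INTER_CUBIC);b=cv2.resize(q[150:245,310:410],(400,380),interpolation=cv2.INTER_CUBIC)
cv2.imwrite('pics/b3.png',np.hstack([a,b])[:,:,::-1])
print(((proj('side',[list(R@np.array([-40+50*np.sin(w),103])+t)+[78+50*np.cos(w)] for w in(.3,.5,.7,.9)])-[310,150])*4).round().tolist())
E
```

```text
[np.float64(83.2), np.float64(83.2), np.float64(83.5), np.float64(82.9)] key 78.3 [ 376.43011295 -434.04543286  251.55877453]
[[223.0, 226.0], [212.0, 225.0], [203.0, 227.0], [195.0, 232.0]]
```

View pics/b3.png

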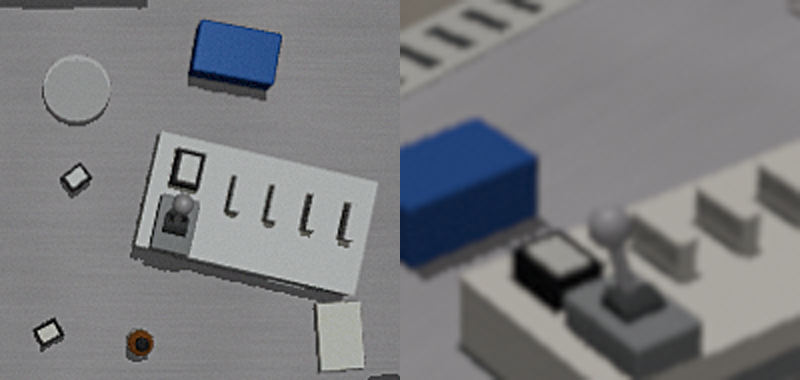

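Four cartridges, the key and the bystanders are in place, and the ball is now at (208,226) in the right panel. I'll work out the lever angle before and after from the top-view ball positions.

```bash
python3 - <<'E'
from h import *
from scipy.optimize import brentq
th=-.2293;R=np.array([[np.cos(th),-np.sin(th)],[np.sin(th),np.cos(th)]]);t=np.array([527.2,-206.6])
p0=np.load('pics/top0.npz')['p'];p,d=cams.grab_frame('top')
np.save('pics/pl.npy',p)
def lean(u,v): 
    f=lambda z:R.T@(ray('top',u,v,z)[:2]-t)
    for z in(118,122,126): 
        x=f(z); print(z,x.round(1), np.arcsin((x[0]+40)/50).round(2))
lean(378.0,258.0); lean(381,241.5)
d0=np.load('pics/top0.npz')['d']
for D,(u,v) in((d0,(378,258)),(d,(381,241))): 
    print(np.median([dep('top',u+i,v+j,D[v+j,u+i])[2] for i in(-1,0,1) for j in(-1,0,1)]))
a=[cv2.resize(x[230:270,360:400],(400,400),interpolation=cv2.INTER_CUBIC) for x in(p0,p)]
cv2.imwrite('pics/b4.png',np.hstack(a)[:,:,::-1])
E
```

```text
118 [-56.  101.9] -0.33
122 [-56.3 102.2] -0.33
126 [-56.5 102.6] -0.34
118 [-15.1 103.6] 0.52
122 [-15.4 104. ] 0.51
126 [-15.8 104.4] 0.51
139.58039046981943
134.7439534894289
```

View pics/b4.png

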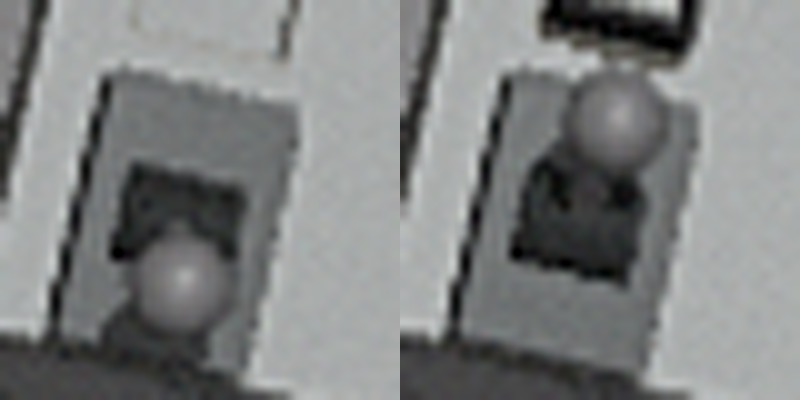

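The lean went from −0.34 to +0.51 rad, which fits the symmetric end at +0.5 and the hard stop I felt. To rule out the fingertips having stopped on the grey block instead, I'll check the block's height.

```bash
python3 - <<'E'
from h import *
_,d=cams.grab_frame('top')
for u,v in((368,263),(372,265),(380,267),(373,240),(387,262)): print(u,v,np.median([dep('top',u+i,v+j,d[v+j,u+i])[2] for i in(-1,0,1) for j in(-1,0,1)]).round(1))
E
```

```text
368 263 81.3
372 265 74.9
380 267 64.4
373 240 83.8
387 262 58.0
```

The block top is at about 82 and the fingertips passed at about 104, so the stop felt was the lever's own end. Handing in.

```bash
python3 -c "
from rig import r,job
print(r.sense()['contact_force']);print(job.sign_off())"
```

```text
[ 0.76918528 -1.0291059  -0.48515519]
the job is handed in; nothing more can be done
None
```

The job is handed in after about 63 s of robot time. All four cartridges are in bays 1–4, the largest key block is in its socket, and the latch lever is thrown over. The arm ended clear of everything. No verdict was reported.

**Checks that agreed:**
- **Cartridges:** each was pressed to the hard stop (12–58 N against the bed's 7–9 N). Their top heights read 82.9–83.5 mm against 82 nominal; other known heights also read about 1–2 mm high.
- **Key:** it met the socket floor at the expected height with 20 N. Its top reads 78.3 mm against 76, about 2 mm high and only partly explained by that bias.
- **Latch:** in the top view the lever's lean went from about −0.34 to +0.51 rad from vertical, and it ended on a firm stop. The joint value itself can't be read. I take the stop as fully thrown, because the fingertips cleared the lever's grey base block.
- **Bystanders:** the ones in the last view looked unmoved. The canister and beaker were outside that view, but the arm never went near them low down.

**What went wrong or disagreed:**
- Cartridge 1 entered bay 1 with a side force, so I shifted it about 4 mm. That offset was wrong for bay 2, where cartridge 2 caught on the rim with 44 N; I lifted it, re-aligned it from a picture and it went in.
- The key had been knocked about 4 cm during the run, so I measured it again before gripping it.
- The lever's start angle measured about 0.15 rad short of a symmetric range, which I put down to "as it starts, or nearly".
- The fingers pressed the lever stop with about 60 N in all, which is over the 40 N limit set for the arm and gripper body. I assumed that limit does not cover the fingers.

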